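# Hang the sanding-disc bin on the slat panel

### The arm

A 6-joint arm with a two-finger parallel gripper is mounted at the origin on the work surface. World frame = base frame: x ahead of the robot, y to its left, z up, the work surface at z = 0. Lengths are in mm, angles in rad, forces in N, time in s.
With the tool pointing down it reaches from about 350 to 975 mm from the base axis. Payload 7.1 kg.
Tool frame: the origin (TCP) lies at the very end of the fingers, on their centre line; the grasp point (between the pads) lies 19 mm behind it (ctrl.grip_point_offset is the distance from the TCP to the grasp point, in mm); x points along the fingers, y is the direction in which the jaws open and shut, and the axes are right-handed (so a half turn about x gives the same grasp; the last joint's range is limited). The gripper opens to 88 mm and grips with 3 to 60 N. Pads are 20 mm wide; open, the fingers measure 115 mm over their backs; the gripper's body (75 mm by 178 mm) begins 61 mm behind the grasp point.
Start: joints at [-1.292, 0.423, 1.63, -0, 1.089, -0.019], TCP at [183.404, -597.467, 185.275] pointing down, gripper open.
Joint ranges: [-3, 3], [-0.9, 2.11], [0.09, 2.58], [-1.31, 4.45], [0.11, 2.69], [-2.54, 2.54]. Speed limits (rad/s): [2.39, 2.39, 3.01, 3.14, 3.14, 3.14].

### API

Orientations are given as a rotation vector (axis times angle).
In Python, from workcell import ctrl, vision, workorder gives the robot as it stands.
- The arm moves only by the shell command python3 -m crank 'ROWS'. ROWS is JSON, a list of rows, each a list of 3 entries, a list of its own where there are three numbers: the shift along the tool's x, y, z in m, then the turn, a rotation vector about the tool's x, y, z in rad, then the finger opening in m, from 0 to 0.0878. In form: [[[dx, dy, dz], [wx, wy, wz], jaw], ...]. A call has exactly 8 rows; each row shifts and turns the commanded pose from where the row before left it, along the tool's axes as they then stand; what a row does not reach is not made up. A row lasts 1/12 s, in which the tool goes at most 41.7 mm and 7.16 degrees, less where a joint would pass 70% of its speed; a pose out of reach is approached as far as the arm can. A call with a gripper value outside its range is refused whole. The fingers move at their own pace and stop on an object; the grip force is fixed at half the most. Time passes only in rows, so rows that do not move let the fingers close, or fill a call up. It gives the time, the measured TCP pose, the force and the opening at its end, in the units of the state.
- ctrl.get_obs(): the state, without advancing time (a new reading comes with each control period).
- vision.get_image(name): name is "side" or "top" or "wrist"; returns a dict with "img" (420x560x3 uint8, blue, green, red), "mtx" (3x3 intrinsics, pixels), "k1" (the pictures are not rectified: a ray, as slopes to the right and down, at radius r is drawn at 1 + k1 r^2 times it, then the intrinsics apply), "rvec" (rotation vector, rad) and "tvec" (3), from world to camera coordinates, as OpenCV has them; the wrist camera has in their place "hand_eye" (4x4, takes a point from camera to tool coordinates, whose origin is the TCP and whose axes are the tool frame's). Camera axes: x right, y down, z forward; pixel columns grow to the right and rows downward; lengths in mm; the calibration is good to about 2 mm. A picture is of the moment at which its call begins: read the wrist's pose just before it. There is no depth.
- workorder.close_job(): hands the job in, once; it reports no verdict.
The state is a dict: "t": time; "qpos": joint angles; "qvel": joint speeds; "joint_torque": joint torques, N m; "ee_pos": TCP position; "orientation": TCP orientation; "ft_force": force on the tool from outside, world axes, zero at the start; "moment": the same for the moment, N m; "width": finger opening in mm.
Only numpy, scipy, OpenCV 4.12 (cv2) and the standard library are available. Lean on these libraries where they do the work, as an engineer would, in place of code of your own. Each camera call takes 0.05 s, during which the arm holds its last target.

### The job

Hang the blue bin of sanding discs on the free stretch of the slat panel's top groove, beside the red bin: tip the bin's front up, feed its steel hook into the groove, then rotate the front down until the bin hangs level with the bumper low on its back resting against the panel, and let go. Work gently, feeling for the slat edges rather than forcing or dropping the bin, and leave the bowl, the tin and the mallet where they are.

Things in the scene. Friction and masses are not known exactly. Their poses are not given: they have to be found in the camera images.
- bin_grip (a point): Loose blue open bin, 75 (x) x 80 (y) x 50 mm high, 0.2-0.4 kg, upright on the bench. A grip plate, 12 mm thick in y, 40 mm long in x, stands along its middle up to 95 mm above the underside. Point: mid plate, 78 mm above the underside, 47.5 mm ahead (+x) of the back wall's outer face. Axes: z up, +x to the bin's front, away from its hook.
- hook_heel (a point): Blue bin's steel hook, 50 mm wide in y: this point is where the underside of its tongue meets the back wall's outer face, 32 mm below and 47.5 mm behind (-x) bin_grip; same axes. The 4 mm thick tongue runs from here 13 mm back (-x); its lip rises at the end. A rubber bumper stands out 2.5 mm from the back wall, 4 to 12 mm above the bin's underside; hung, it rests on the middle slat.
- hook_edge (a point): Middle of the rounded top edge of the blue bin's hook lip. The lip is 4 mm thick and rises from the tongue's end to 24 mm above the tongue's underside, leaving a 9 mm gap between itself and the bin's back wall. Point: 58.5 mm behind (-x) and 8 mm below bin_grip; same axes.
- stand: Fixed black stand with a wooden slat panel, 280 mm wide, its top 192 mm above the bench. Origin on the bench under the middle of the panel's front face; +x points straight out of that face (away from the robot), y along the panel, z up. A red bin, shaped like the blue one, is fixed in the top groove at y = -85 mm.
- berth (a point): Lower edge of the top groove (upper edge of the middle slat) on the front face, mid free stretch: y = +55 mm on the stand, same axes, nominally 150 mm above the bench. The slats are screwed on through slotted holes: the real groove lies up to 6 mm higher or lower than this and groove_top tell, so feel for it; it stays put in use.
- groove_top (a point): Upper edge of the groove's mouth (lower edge of the 22 mm high top slat), on the front face, 20 mm above berth and with the same play. Slats are 5 mm thick; the cavity behind them ends 26 mm behind the face and goes 14 mm up behind the top slat, 10 mm down behind the middle one. A level hook is too tall for the mouth; it enters with the bin's front tipped up about 35 degrees.
- bowl: Loose turned wooden bowl, 110 mm across, 50 mm high. Origin under its middle. Leave alone.
- wax: Loose tin of wax, 64 mm across, 50 mm high. Origin under its middle. Leave alone.
- mallet: Loose turned wooden mallet lying on the bench, 200 mm long, head 68 mm across. Leave alone.
Mind the look-alikes: they are no part of the job. Of the things that look like the part that bears bin_grip, the smallest one is meant.

How it is judged (in metres and radians):
On the way, in this order (a step that is already met when the one before it is completed fails the run):
1. the blue bin is lifted off the bench (height (world z) of bin_grip above 0.13 m), for 0.2 s.
2. with its front tipped up, the hook's edge is inside the groove behind the slats (angle between bin_grip's own z axis and vertical above 0.25 rad and x of hook_edge in the frame of stand between -0.027 and -0.006 m and z of hook_edge in the frame of berth between 0 and 0.04 m), for 0.05 s.
At the end, for the whole second after the job is handed in: The blue bin hangs by its hook in the top groove, level within 0.1 rad and square within 0.14 rad, lip behind the top slat, its grip 45 to 58 mm out from the face, 22 to 41 mm above the berth point (the 6 mm play included) and within 60 mm of it along the panel; released, at rest (angle between bin_grip's own z axis and vertical below 0.1 rad and angle between the x axis of bin_grip and the x axis of stand, either way round below 0.14 rad and x of hook_edge in the frame of stand between -0.014 and -0.004 m and x of bin_grip in the frame of stand between 0.045 and 0.058 m and z of bin_grip in the frame of berth between 0.022 and 0.041 m and y of bin_grip in the frame of berth between -0.06 and 0.06 m and contact force between bin and the fingers below 0.1 N and linear speed of bin below 0.02 m/s); the robot touches nothing.
It fails at once if the blue bin is forced, knocked or dropped against the panel, stand or red bin (over 25 N) (contact force between bin and stand above 25 N).
It fails at once if the bowl is disturbed by more than 20 mm (distance of bowl from where it was at the start of the episode above 0.02 m).
It fails at once if the tin is disturbed by more than 20 mm (distance of wax from where it was at the start of the episode above 0.02 m).
It fails at once if the mallet is disturbed by more than 20 mm (distance of mallet from where it was at the start of the episode above 0.02 m).
It also fails if it takes over 64 s, if anything falls off the work surface, if the arm or the gripper's body presses on something with over 40 N, if the wrist force passes 120 N, or if a joint passes its speed limit or range.

## Working session

There is one attempt and no reset: what is moved stays moved. The work goes in short steps, Python scripts to look and compute and a shell command to move; the robot and the scene stay as the last step left them, time stands still between calls to the robot, and variables do not carry over. Pictures are saved under pics/ and viewed, and the job is handed in when it is done.

```bash
ls; mkdir -p pics; python3 - <<'E'
from workcell import ctrl, vision
import cv2
o=ctrl.get_obs(); print(o, ctrl.grip_point_offset)
for n in("side","top","wrist"):
    d=vision.get_image(n); cv2.imwrite(f"pics/{n}0.png",d["img"])
    print(n,{k:v for k,v in d.items() if k!="img"})
E
```

```text
pics
{'t': 0.0, 'qpos': array([-1.29198778e+00,  4.23831168e-01,  1.63067926e+00, -3.68293137e-06,
        1.08860689e+00, -1.89766608e-02]), 'qvel': array([-0.0018674 , -0.00061684,  0.0019622 , -0.00091761,  0.00026183,
       -0.00020732]), 'joint_torque': array([ 1.20140285e-03, -5.44613957e+01, -2.73665804e+01,  6.42911531e-02,
        2.28635932e-02, -1.20406462e-04]), 'ee_pos': array([ 183.24641003, -596.89351148,  184.51200406]), 'orientation': array([ 2.06169065,  0.31086799, -2.06210922]), 'ft_force': array([-0.26839809, -0.14910483, -0.10410025]), 'moment': array([ 0.02021737, -0.0097097 ,  0.00172252]), 'width': 87.63290754588807} 18.700000000000003
side {'mtx': array([[499.52423201,   0.        , 283.77675071],
       [  0.        , 499.52423201, 210.62454939],
       [  0.        ,   0.        ,   1.        ]]), 'k1': -0.08028934106052046, 'rvec': array([ 0.50819717, -2.75600169,  1.09507014]), 'tvec': array([ 631.08750083,  203.37112078, 1144.12503666])}
top {'mtx': array([[437.29802942,   0.        , 278.68021718],
       [  0.        , 437.29802942, 208.18960161],
       [  0.        ,   0.        ,   1.        ]]), 'k1': -0.04168213324394666, 'rvec': array([ 2.21919912, -2.17141278,  0.08647752]), 'tvec': array([  45.54569569,  630.85918938, 1123.54919384])}
wrist {'mtx': array([[322.15277274,   0.        , 274.03158739],
       [  0.        , 322.15277274, 217.37980545],
       [  0.        ,   0.        ,   1.        ]]), 'k1': -0.046745627740015366, 'hand_eye': array([[-9.38265321e-04, -2.93230523e-01,  9.56041307e-01,
        -1.99609655e+02],
       [ 9.99998603e-01, -1.59748758e-03,  4.91434719e-04,
         2.72287520e-01],
       [ 1.38316045e-03,  9.56040432e-01,  2.93231613e-01,
        -8.03685793e+01],
       [ 0.00000000e+00,  0.00000000e+00,  0.00000000e+00,
         1.00000000e+00]])}
```

View pics/side0.png

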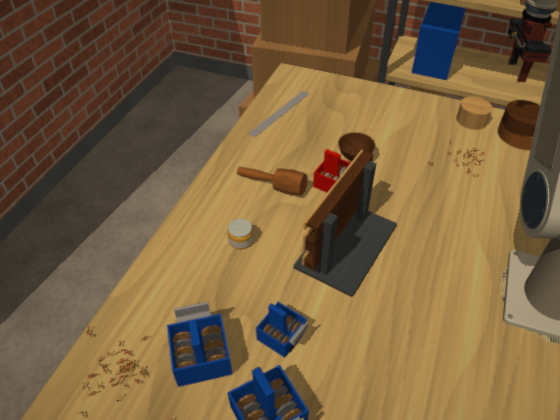

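View pics/top0.png

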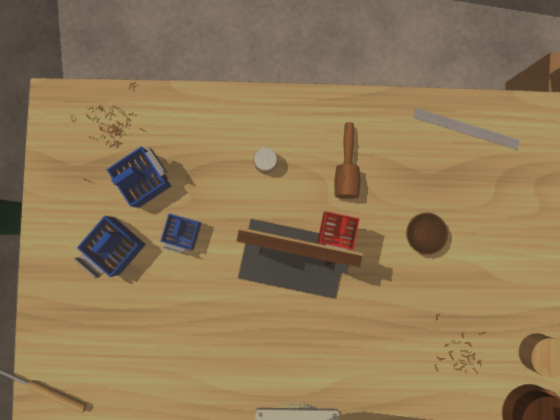

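View pics/wrist0.png

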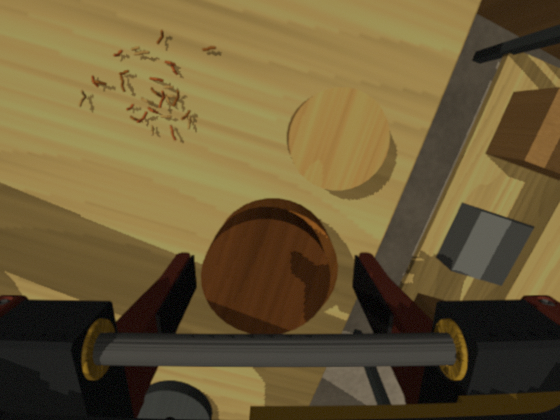

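Top view: the smallest blue bin is at about (181,233), the panel runs from (238,236) to (361,261), and the red bin is at (339,228). In the side view the small bin is at about (282,330). I'll enlarge both views.

```bash
cat > h.py <<'E'
import numpy as np, cv2
from scipy.spatial.transform import Rotation as R
from scipy.optimize import least_squares
from workcell import ctrl, vision
def crop(img,x0,y0,w,h,s,name):
    c=cv2.resize(img[y0:y0+h,x0:x0+w],None,fx=s,fy=s,interpolation=cv2.INTER_CUBIC)
    for i in range(0,w,10):
        cv2.line(c,(i*s,0),(i*s,8 if (x0+i)%50 else 16),(255,255,255),1)
        if (x0+i)%20==0: cv2.putText(c,str(x0+i),(i*s,28),0,.4,(255,255,255),1)
    for j in range(0,h,10):
        cv2.line(c,(0,j*s),(8,j*s),(255,255,255),1)
        if (y0+j)%20==0: cv2.putText(c,str(y0+j),(10,j*s+4),0,.4,(255,255,255),1)
    cv2.imwrite("pics/"+name,c)
def cam(d,obs=None):
    if "rvec" in d:
        Rm=R.from_rotvec(d["rvec"]).as_matrix(); t=np.array(d["tvec"])
    else:
        T=np.eye(4);T[:3,:3]=R.from_rotvec(obs["orientation"]).as_matrix();T[:3,3]=obs["ee_pos"]
        W=np.linalg.inv(T@d["hand_eye"]); Rm=W[:3,:3];t=W[:3,3]
    return Rm,t,d["mtx"],d["k1"]
def proj(c,P):
    Rm,t,K,k=c; p=np.atleast_2d(P)@Rm.T+t; s=p[:,:2]/p[:,2:]
    s=s*(1+k*(s**2).sum(1,keepdims=True)); return s@K[:2,:2].T+K[:2,2]
def tri(obsl,z=None):
    f=lambda X: np.concatenate([(proj(c,X)[0]-np.array(u)) for c,u in obsl]+([[ (X[2]-z)*5]] if z is not None else []))
    r=least_squares(f,[500,0,50.]); return r.x, np.abs(r.fun).max()
E
python3 - <<'E'
from h import *
import pickle
s=vision.get_image("side");t=vision.get_image("top")
pickle.dump((s,t),open("st.pkl","wb"))
crop(s["img"],240,290,80,75,8,"s_bin.png")
crop(t["img"],145,195,75,70,8,"t_bin.png")
crop(s["img"],280,130,130,150,4,"s_st.png")
crop(t["img"],225,205,150,100,5,"t_st.png")
E
```

```text
(no output)
```

View pics/s_bin.png

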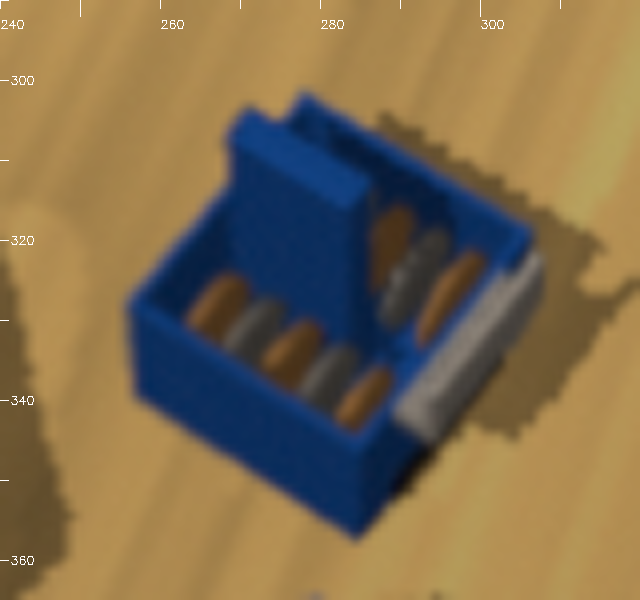

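View pics/t_bin.png

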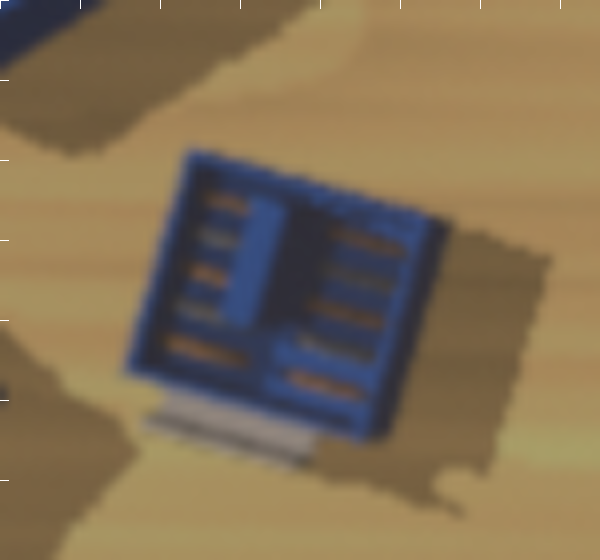

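View pics/s_st.png

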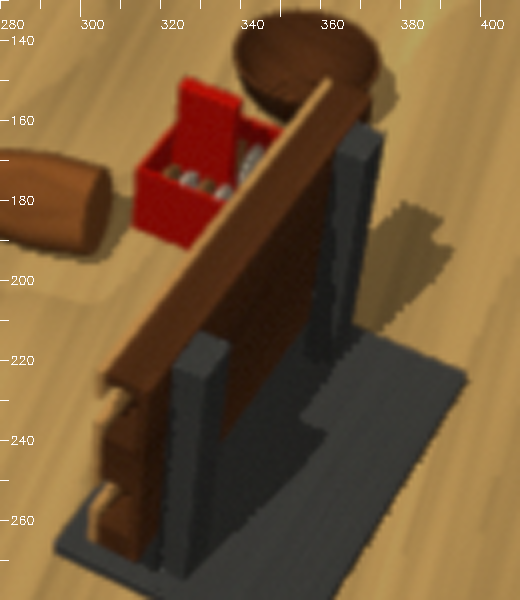

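View pics/t_st.png

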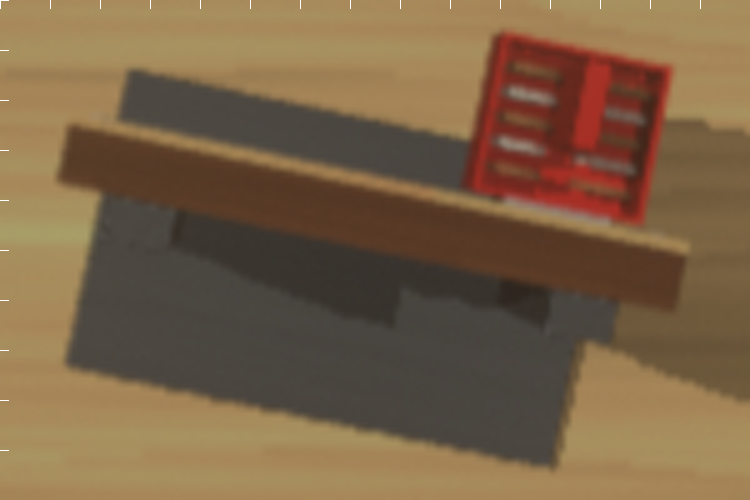

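```bash
cat > fit.py <<'E'
from h import *
import pickle
s,t=pickle.load(open("st.pkl","rb")); cs,ct=cam(s),cam(t)
f=lambda l,x0,y0,sc:[(x0+(a+.5)/sc-.5,y0+(b+.5)/sc-.5) for a,b in l]
# bin local (bin_grip frame)
G=np.array
bt=f([(192,150),(128,375),(268,196),(235,324)],145,195,8)
bp_t=[(27.5,40,-28),(-47.5,40,-28),(20,0,17),(-20,0,17)]
bs=f([(305,93),(530,232),(133,303),(360,440),(240,118),(362,195),(138,395),(357,540)],240,290,8)
bp_s=[(27.5,-40,-28),(-47.5,-40,-28),(27.5,40,-28),(-47.5,40,-28),(20,0,17),(-20,0,17),(27.5,40,-78),(-47.5,40,-78)]
def mk(p,P): return np.asarray(P)@R.from_euler('z',p[3]).as_matrix().T+p[:3]
def solve(pt,Pt,ps,Ps,x0):
    g=lambda p:np.concatenate([(proj(ct,mk(p,Pt))-pt).ravel(),(proj(cs,mk(p,Ps))-ps).ravel()])
    r=least_squares(g,x0,loss='soft_l1'); return r.x,g(r.x).reshape(-1,2).round(1)
p,e=solve(bt,bp_t,bs,bp_s,[500,200,78,.0]); print("bin",p.round(3));print(e.tolist())
# stand local. slats ends y=+-140, face x=0, top 192
tt=f([(70,124),(690,243)],225,205,5)
Pt=[(0,140,192),(0,-140,192)]
ss=f([(100,372),(330,80)],280,130,4)
Ps=[(0,140,192),(0,-140,192)]
q,e=solve(tt,Pt,ss,Ps,[500,0,0,.0]); print("stand",q.round(3));print(e.tolist())
for n,P in (("berth",(0,55,150)),("gtop",(0,55,170))): print(n,mk(q,[P]).round(1))
for c,n in((ct,'top'),(cs,'side')):
  print(n,"stand pts",proj(c,mk(q,[(0,140,192),(0,-140,192),(0,140,170),(0,140,150),(0,140,0)])).round(1).tolist())
red=mk(q,[(50,-85,178)]);print("red grip exp",red.round(0),proj(ct,red),proj(cs,red))
E
python3 fit.py
```

```text
bin [ 572.772  308.397   74.819 -553.171]
[[-0.1, -0.3], [-0.5, 0.0], [0.8, 0.4], [0.3, 0.1], [-0.0, -0.3], [0.6, -0.4], [-0.8, -0.1], [0.1, 1.5], [-0.4, -0.3], [0.2, -0.2], [-0.5, 0.2], [0.4, 0.4]]
stand [ 5.46066e+02  1.13390e+01 -1.09200e+00 -1.77000e-01]
[[0.1, -0.5], [-0.1, 0.6], [0.5, 0.1], [-0.7, -0.2]]
berth [[555.8  65.5 148.9]]
gtop [[555.8  65.5 168.9]]
top stand pts [[238.7, 228.9], [362.5, 253.8], [239.4, 229.1], [240.1, 229.2], [244.2, 230.1]]
side stand pts [[305.1, 222.7], [361.4, 149.5], [304.8, 229.6], [304.5, 235.7], [302.5, 276.6]]
red grip exp [[580. -81. 177.]] [[341.4676387  226.95160045]] [[332.44482879 159.48676854]]
```

```bash
cat >> h.py <<'E'
def Rt(yaw,tilt=0,flip=1):
    # tool orientation gripping a body of yaw, front-up tilt; flip=+1: tool y = body y
    b=R.from_euler('z',yaw)*R.from_euler('y',-tilt)
    x=[0,0,-1.]; y=[0,flip*1.,0]; z=np.cross(x,y)
    return b*R.from_matrix(np.column_stack([x,y,z]))
def plan(target_tcp,Rtar=None):
    o=ctrl.get_obs(); Rc=R.from_rotvec(o["orientation"])
    d=Rc.inv().apply(np.array(target_tcp)-o["ee_pos"])
    print("t %.2f ee %s F %s w %.1f"%(o["t"],o["ee_pos"].round(1),o["ft_force"].round(2),o["width"]), "q",o["qpos"].round(2))
    print("tool shift m",(d/1000).round(4))
    if Rtar is not None:
        w=(Rc.inv()*Rtar).as_rotvec(); print("tool turn",w.round(4),"rows>=",np.linalg.norm(w)/.1249)
E
python3 - <<'E'
from h import *
o=ctrl.get_obs();print(R.from_rotvec(o["orientation"]).as_matrix().round(3))
for f in(1,-1):
    print(f);plan([572.8,308.4,280],Rt(-.251,0,f))
E
```

```text
[[-0.     0.293 -0.956]
 [ 0.001 -0.956 -0.293]
 [-1.    -0.001 -0.   ]]
1
t 0.25 ee [ 183.4 -597.2  184.9] F [ 0.65 -0.24  0.1 ] w 88.0 q [-1.29  0.42  1.63  0.    1.09 -0.02]
tool shift m [-0.0945 -0.7515 -0.6381]
tool turn [-2.5928e+00 -9.0000e-04  2.0000e-04] rows>= 20.75864888631747
-1
t 0.25 ee [ 183.4 -597.2  184.9] F [ 0.65 -0.24  0.1 ] w 88.0 q [-1.29  0.42  1.63  0.    1.09 -0.02]
tool shift m [-0.0945 -0.7515 -0.6381]
tool turn [5.488e-01 2.000e-04 7.000e-04] rows>= 4.394218360275913
```

```bash
python3 -m crank '[[[-0.0039,-0.0313,-0.0266],[0,0,0],0.0878],[[-0.0039,-0.0313,-0.0266],[0,0,0],0.0878],[[-0.0039,-0.0313,-0.0266],[0,0,0],0.0878],[[-0.0039,-0.0313,-0.0266],[0,0,0],0.0878],[[-0.0039,-0.0313,-0.0266],[0,0,0],0.0878],[[-0.0039,-0.0313,-0.0266],[0,0,0],0.0878],[[-0.0039,-0.0313,-0.0266],[0,0,0],0.0878],[[-0.0039,-0.0313,-0.0266],[0,0,0],0.0878]]'
python3 - <<'E'
from h import *
plan([572.8,308.4,280],Rt(-.251,0,1))
E
```

```text
t: 0.92
ee_pos: [313.6, -293.8, 216.7]
orientation: [2.062, 0.308, -2.061]
ft_force: [1.2, -0.2, 0.3]
width: 87.9
t 0.92 ee [ 313.6 -293.8  216.7] F [ 1.15 -0.25  0.32] w 87.9 q [-0.78  0.09  2.01  0.    1.05  0.49]
tool shift m [-0.0633 -0.4999 -0.4242]
tool turn [-2.5933e+00  3.0000e-04 -4.0000e-04] rows>= 20.763291394117882
```

```bash
python3 -m crank '[[[-0.0039,-0.0313,-0.0266],[0,0,0],0.0878],[[-0.0039,-0.0313,-0.0266],[0,0,0],0.0878],[[-0.0039,-0.0313,-0.0266],[0,0,0],0.0878],[[-0.0039,-0.0313,-0.0266],[0,0,0],0.0878],[[-0.0039,-0.0313,-0.0266],[0,0,0],0.0878],[[-0.0039,-0.0313,-0.0266],[0,0,0],0.0878],[[-0.0039,-0.0313,-0.0266],[0,0,0],0.0878],[[-0.0039,-0.0313,-0.0266],[0,0,0],0.0878]]'
python3 -m crank '[[[-0.0039,-0.0313,-0.0266],[0,0,0],0.0878],[[-0.0039,-0.0313,-0.0266],[0,0,0],0.0878],[[-0.0039,-0.0313,-0.0266],[0,0,0],0.0878],[[-0.0039,-0.0313,-0.0266],[0,0,0],0.0878],[[-0.0039,-0.0313,-0.0266],[0,0,0],0.0878],[[-0.0039,-0.0313,-0.0266],[0,0,0],0.0878],[[-0.0039,-0.0313,-0.0266],[0,0,0],0.0878],[[-0.0039,-0.0313,-0.0266],[0,0,0],0.0878]]'
python3 -m crank '[[[0,0,0],[-0.123,0,0],0.0878],[[0,0,0],[-0.123,0,0],0.0878],[[0,0,0],[-0.123,0,0],0.0878],[[0,0,0],[-0.123,0,0],0.0878],[[0,0,0],[-0.123,0,0],0.0878],[[0,0,0],[-0.123,0,0],0.0878],[[0,0,0],[-0.123,0,0],0.0878],[[0,0,0],[-0.123,0,0],0.0878]]'
python3 - <<'E'
from h import *
plan([572.8,308.4,280],Rt(-.251,0,1))
o=ctrl.get_obs(); d=vision.get_image("wrist"); cv2.imwrite("pics/w1.png",d["img"])
import pickle; pickle.dump((o,d),open("w1.pkl","wb"))
E
```

```text
t: 1.58
ee_pos: [443.7, 8.3, 248.2]
orientation: [2.062, 0.309, -2.06]
ft_force: [-0.2, -0.7, -0.9]
width: 88.2
t: 2.25
ee_pos: [573.6, 310.1, 278.9]
orientation: [2.061, 0.309, -2.061]
ft_force: [0.4, 0.2, -0.3]
width: 87.9
t: 2.92
ee_pos: [573.2, 307.9, 278.7]
orientation: [1.414, 1.062, -1.415]
ft_force: [0.5, 0.5, 0.3]
width: 87.6
t 2.92 ee [573.2 307.9 278.7] F [0.47 0.5  0.34] w 87.6 q [0.47 0.38 1.48 0.   1.29 0.76]
tool shift m [-0.0013 -0.0005 -0.0003]
tool turn [-1.6027e+00 -0.0000e+00  5.0000e-04] rows>= 12.831656680074358
```

View pics/w1.png

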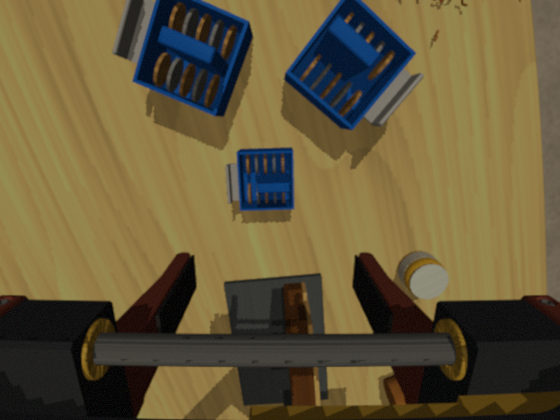

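```bash

python3 -m crank '[[[0,0,0],[-0.123,0,0],0.06],[[0,0,0],[-0.123,0,0],0.06],[[0,0,0],[-0.123,0,0],0.06],[[0,0,0],[-0.123,0,0],0.06],[[0,0,0],[-0.123,0,0],0.06],[[0,0,0],[-0.123,0,0],0.06],[[0,0,0],[-0.123,0,0],0.06],[[0,0,0],[-0.123,0,0],0.06]]'
python3 -m crank '[[[0.015,0,0],[-0.123,0,0],0.06],[[0.015,0,0],[-0.123,0,0],0.06],[[0.015,0,0],[-0.123,0,0],0.06],[[0.015,0,0],[-0.123,0,0],0.06],[[0.015,0,0],[-0.123,0,0],0.06],[[0.015,0,0],[0,0,0],0.06],[[0.015,0,0],[0,0,0],0.06],[[0,0,0],[0,0,0],0.06]]'
python3 - <<'E'
from h import *
plan([572.8,308.4,180],Rt(-.251,0,1))
o=ctrl.get_obs(); d=vision.get_image("wrist"); cv2.imwrite("pics/w2.png",d["img"])
import pickle; pickle.dump((o,d),open("w2.pkl","wb"))
c=cam(d,o)
for n,P in (("grip",(0,0,0)),("ptf",(20,0,17)),("ptb",(-20,0,17)),("rim",(27.5,40,-28)),("rim2",(27.5,-40,-28))):
  print(n,proj(c,R.from_euler('z',-.251).apply(P)+[572.8,308.4,76]))
E
```

```text
t: 3.63
ee_pos: [573.2, 307.9, 278.7]
orientation: [0.681, 1.461, -0.682]
ft_force: [0.4, 0.7, -0.6]
width: 59.9
t: 4.3
ee_pos: [571.4, 307.0, 170.6]
orientation: [0.204, 1.565, -0.209]
ft_force: [0.2, -0.8, 0.2]
width: 60.0
t 4.30 ee [571.4 307.  170.6] F [ 0.17 -0.76  0.18] w 60.0 q [ 0.47  0.48  1.58 -0.    1.09 -0.83]
tool shift m [-0.0094  0.0017  0.001 ]
tool turn [-0.0124 -0.004   0.0036] rows>= 0.10850754090132615
grip [[277.07187831 209.29751271]]
ptf [[277.39539441 235.29737221]]
ptb [[276.90514541 192.49992376]]
rim [[315.13594227 226.93267865]]
rim2 [[239.41178114 227.81381977]]
```

View pics/w2.png

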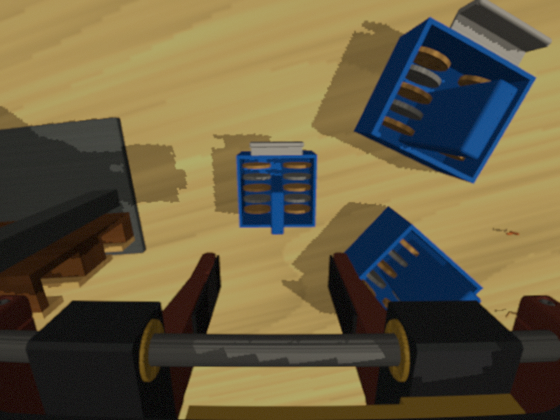

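```bash

python3 -m crank '[[[0.018,0.0017,0.001],[-0.0124,-0.004,0.0036],0.06],[[0.018,0,0],[0,0,0],0.06],[[0.018,0,0],[0,0,0],0.06],[[0.018,0,0],[0,0,0],0.06],[[0.018,0,0],[0,0,0],0.06],[[0.016,0,0],[0,0,0],0.06],[[0.006,0,0],[0,0,0],0.06],[[0,0,0],[0,0,0],0.06]]'
python3 - <<'E'
from h import *
plan([572.8,308.4,58.5],Rt(-.251,0,1))
o=ctrl.get_obs(); d=vision.get_image("wrist"); cv2.imwrite("pics/w3.png",d["img"])
E
```

```text
t: 5.02
ee_pos: [574.7, 309.4, 61.2]
orientation: [0.197, 1.559, -0.194]
ft_force: [-0.2, 1.2, 0.5]
width: 59.9
t 5.02 ee [574.7 309.4  61.2] F [-0.17  1.24  0.52] w 59.9 q [ 0.48  0.61  1.64  0.    0.89 -0.85]
tool shift m [ 0.0027 -0.0014 -0.0016]
tool turn [ 0.0016  0.0027 -0.0025] rows>= 0.032114536444354115
```

View pics/w3.png

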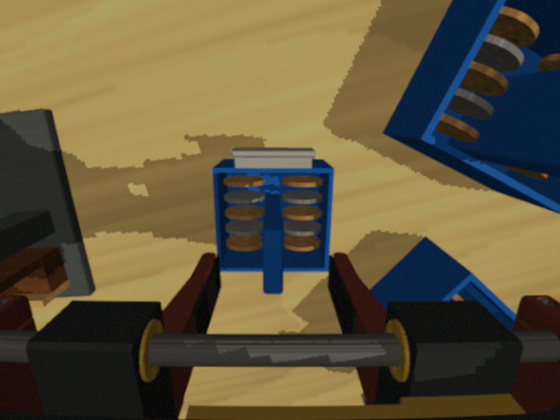

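```bash

python3 -m crank '[[[0.0027,-0.0014,-0.0016],[0,0,0],0.03],[[0,0,0],[0,0,0],0.024],[[0,0,0],[0,0,0],0.018],[[0,0,0],[0,0,0],0.01],[[0,0,0],[0,0,0],0.0],[[0,0,0],[0,0,0],0.0],[[0,0,0],[0,0,0],0.0],[[0,0,0],[0,0,0],0.0]]'
python3 - <<'E'
from h import *
plan([572.8,308.4,58.5],Rt(-.251,0,1))
E
```

```text
t: 5.73
ee_pos: [573.3, 308.7, 59.2]
orientation: [0.197, 1.557, -0.192]
ft_force: [-0.0, 1.1, 0.7]
width: 10.4
t 5.73 ee [573.3 308.7  59.2] F [-0.01  1.12  0.68] w 10.4 q [ 0.48  0.61  1.65  0.    0.88 -0.85]
tool shift m [ 0.0007 -0.0004 -0.0004]
tool turn [ 0.0026  0.0041 -0.0037] rows>= 0.0484620035109021
```

```bash

python3 -m crank '[[[-0.01,0,0],[0,0,0],0],[[-0.02,0,0],[0,0,0],0],[[-0.03,0,0],[0,0,0],0],[[-0.033,0,0],[0,0,0],0],[[-0.035,0,0],[0,0,0],0],[[-0.034,0,0],[0,0,0],0],[[-0.03,0,0],[0,0,0],0],[[-0.018,0,0],[0,0,0],0]]'
python3 - <<'E'
from h import *
s=vision.get_image("side"); crop(s["img"],180,190,160,150,4,"s2.png")
plan([684,43,270],Rt(-.177,0,1))
E
```

```text
t: 6.4
ee_pos: [573.4, 308.7, 274.3]
orientation: [0.2, 1.553, -0.19]
ft_force: [-0.3, -0.7, -0.5]
width: 0.5
t 6.45 ee [574.7 309.4 277.1] F [1.16 0.6  2.17] w 0.5 q [ 0.48  0.37  1.49  0.    1.27 -0.85]
tool shift m [ 0.0067 -0.2314  0.1714]
tool turn [-0.0714  0.0116 -0.0096] rows>= 0.5841683409813876
```

View pics/s2.png

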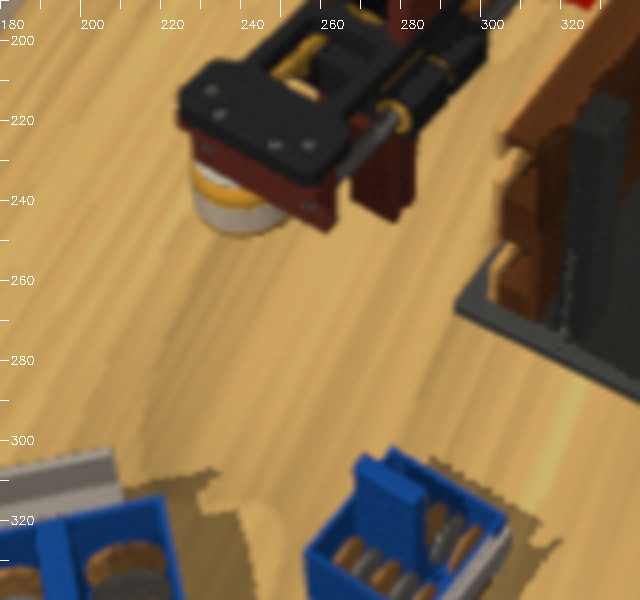

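```bash

python3 - <<'E'
from h import *
import pickle
o=ctrl.get_obs();d=vision.get_image("wrist"); cv2.imwrite("pics/w4.png",d["img"]);print(ctrl.get_obs()["width"],o["width"])
s=vision.get_image("side"); crop(s["img"],200,130,160,150,4,"s3.png")
t=vision.get_image("top"); crop(t["img"],120,160,130,110,5,"t3.png")
E
```

```text
0.5021591122119469 0.5056420705457287
```

View pics/w4.png

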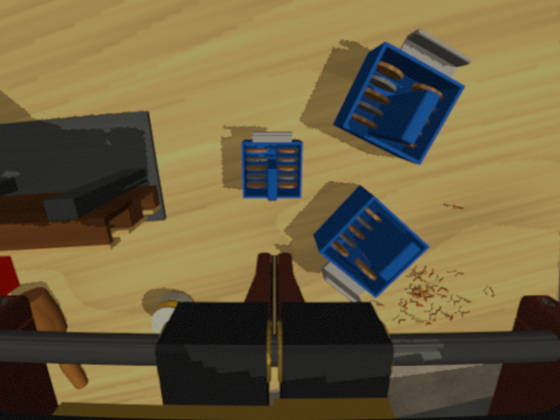

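View pics/t3.png

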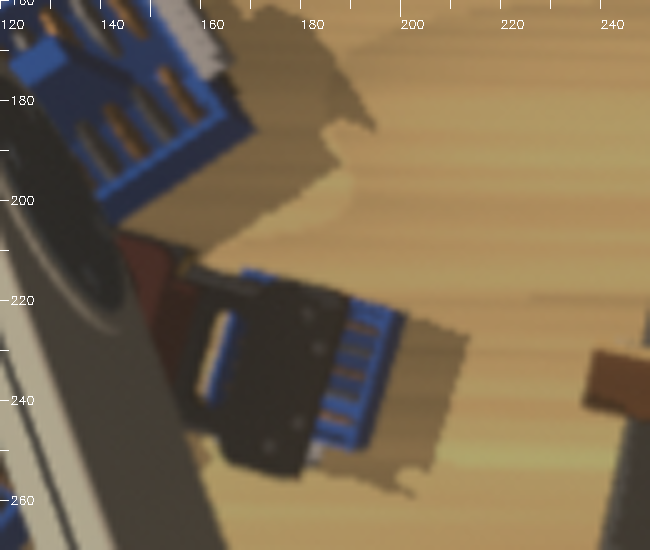

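View pics/s3.png

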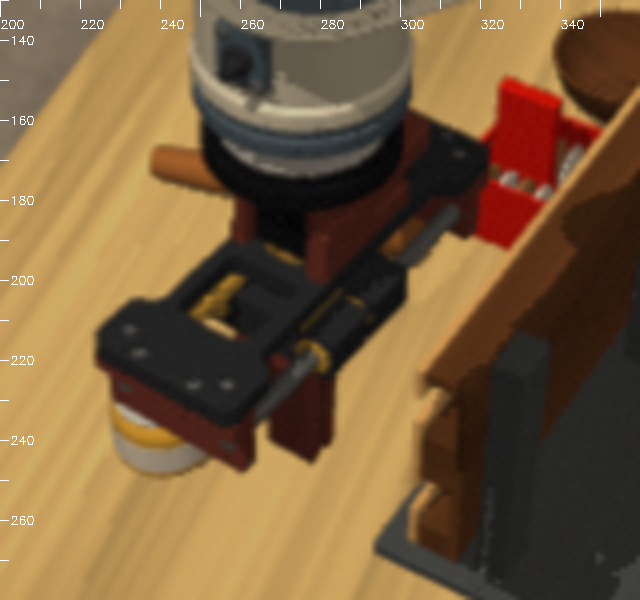

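```bash

python3 - <<'E'
from h import *
import pickle
o,d=pickle.load(open("w2.pkl","rb"));c=cam(d,o)
print("TCP in wrist px",proj(c,o["ee_pos"]))
Rm=R.from_rotvec(o["orientation"])
print("grasp pt",proj(c,o["ee_pos"]+Rm.apply([-18.7,0,0])))
o=ctrl.get_obs()
s,t=pickle.load(open("st.pkl","rb"))
print("TCP side",proj(cam(s),o["ee_pos"]),"top",proj(cam(t),o["ee_pos"]))
# at w3 pose
o2=dict(o);o2["ee_pos"]=np.array([574.7,309.4,61.2]);o2["orientation"]=np.array([0.197,1.559,-0.194])
c=cam(d,o2)
for n,P in (("ptf",(20,0,17)),("ptb",(-20,0,17)),("rim",(27.5,40,-28)),("rim2",(27.5,-40,-28)),("rimb",(-47.5,40,-28))):
  print(n,proj(c,R.from_euler('z',-.251).apply(P)+[572.8,308.4,76]))
E
```

```text
TCP in wrist px [[275.08608404 245.51145941]]
grasp pt [[275.15291436 257.03418186]]
TCP side [[276.56016971 255.01088893]] top [[157.77653665 225.84866249]]
ptf [[272.83731377 294.87063234]]
ptb [[272.78910214 231.006053  ]]
rim [[327.70417614 271.53885976]]
rim2 [[218.23695886 271.55194154]]
rimb [[333.35512537 168.95011247]]
```

```bash

python3 - <<'E'
from h import *
o=ctrl.get_obs();d=vision.get_image("wrist");crop(d["img"],225,235,100,75,8,"w5.png")
s=vision.get_image("side"); crop(s["img"],240,200,80,70,8,"s5.png")
c=cam(d,o);Rm=R.from_rotvec(o["orientation"]);cs=cam(s)
for x in(0,-10,-20,-30,-40):
  print(x,[ (proj(c,o["ee_pos"]+Rm.apply([x,0,z]))[0].round(0).tolist(),proj(cs,o["ee_pos"]+Rm.apply([x,0,z]))[0].round(0).tolist()) for z in(-10,10)])
E
```

```text
0 [([275.0, 231.0], [281.0, 258.0]), ([275.0, 259.0], [272.0, 252.0])]
-10 [([275.0, 237.0], [281.0, 254.0]), ([275.0, 266.0], [272.0, 249.0])]
-20 [([275.0, 243.0], [281.0, 251.0]), ([275.0, 273.0], [272.0, 245.0])]
-30 [([275.0, 249.0], [281.0, 247.0]), ([275.0, 281.0], [272.0, 242.0])]
-40 [([275.0, 256.0], [281.0, 243.0]), ([275.0, 289.0], [272.0, 238.0])]
```

View pics/w5.png

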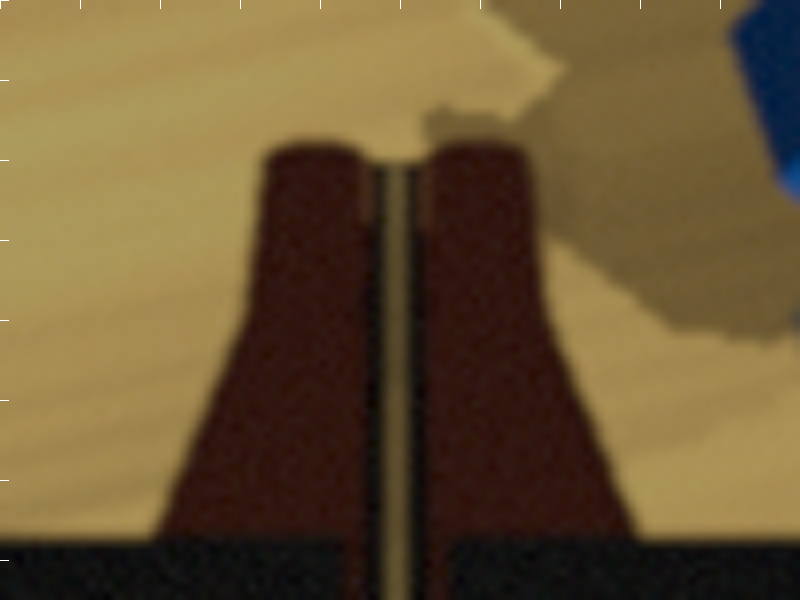

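View pics/s5.png

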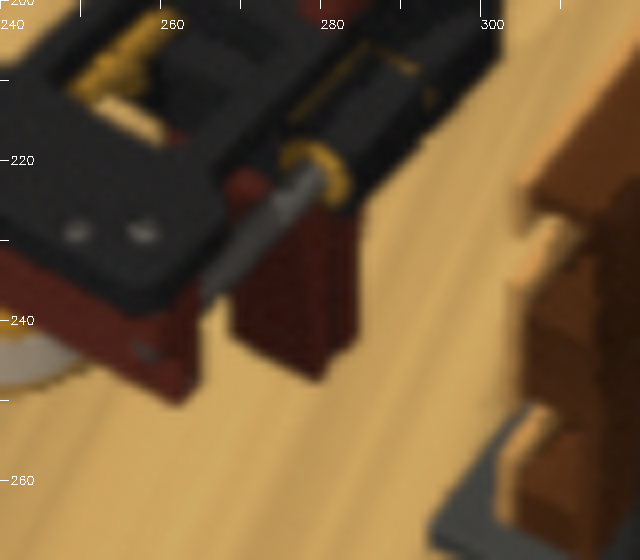

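The jaws shut to 0.5 mm and missed the plate: the bin is still at its old spot (side view plate top about (271,304)). Both the wrist view (tip at row 253) and the side view (tip at (280,247)) put the real fingertips about 32 mm short of the reported TCP. I'll go that much lower and try again.

```bash

python3 -m crank '[[[0.01,0,0],[0,0,0],0.05],[[0.03,0,0],[0,0,0],0.05],[[0.035,0,0],[0,0,0],0.05],[[0.035,0,0],[0,0,0],0.05],[[0.03,0,0],[0,0,0],0.05],[[0.02,0,0],[0,0,0],0.05],[[0.01,0,0],[0,0,0],0.05],[[0,0,0],[0,0,0],0.05]]'
python3 - <<'E'
from h import *
plan([572.8,308.4,31],Rt(-.251,0,1))
E
```

```text
t: 7.37
ee_pos: [570.6, 307.3, 95.0]
orientation: [0.194, 1.563, -0.196]
ft_force: [0.0, -0.6, -0.2]
width: 48.9
t 7.37 ee [570.6 307.3  95. ] F [ 0.02 -0.6  -0.23] w 48.9 q [ 0.48  0.56  1.63  0.    0.95 -0.85]
tool shift m [0.064  0.0017 0.0019]
tool turn [ 0.0026 -0.0011  0.001 ] rows>= 0.02427637753583729
```

```bash

python3 -m crank '[[[0.015,0.001,0.001],[0,0,0],0.05],[[0.015,0,0],[0,0,0],0.05],[[0.015,0,0],[0,0,0],0.05],[[0.008,0,0],[0,0,0],0.05],[[0.003,0,0],[0,0,0],0.05],[[0,0,0],[0,0,0],0.05],[[0,0,0],[0,0,0],0.05],[[0,0,0],[0,0,0],0.05]]'
python3 - <<'E'
from h import *
plan([572.8,308.4,31],Rt(-.251,0,1))
s=vision.get_image("side"); crop(s["img"],240,270,80,75,8,"s6.png")
d=vision.get_image("wrist"); cv2.imwrite("pics/w6.png",d["img"])
plan([572.8,308.4,31],Rt(-.251,0,1))
E
```

```text
t: 8.03
ee_pos: [575.3, 309.8, 44.3]
orientation: [0.198, 1.556, -0.192]
ft_force: [-0.5, 0.3, 0.7]
width: 50.1
t 8.03 ee [575.3 309.8  44.3] F [-0.47  0.33  0.68] w 50.1 q [ 0.48  0.63  1.65  0.    0.85 -0.85]
tool shift m [ 0.0132 -0.002  -0.0021]
tool turn [ 0.0026  0.0054 -0.0048] rows>= 0.06119901123340926
t 8.13 ee [575.2 309.7  44.2] F [ 0.17  0.04 -0.95] w 50.3 q [ 0.48  0.63  1.65  0.    0.85 -0.85]
tool shift m [ 0.0131 -0.0019 -0.002 ]
tool turn [ 0.0026  0.0052 -0.0047] rows>= 0.059877435350280825
```

View pics/s6.png

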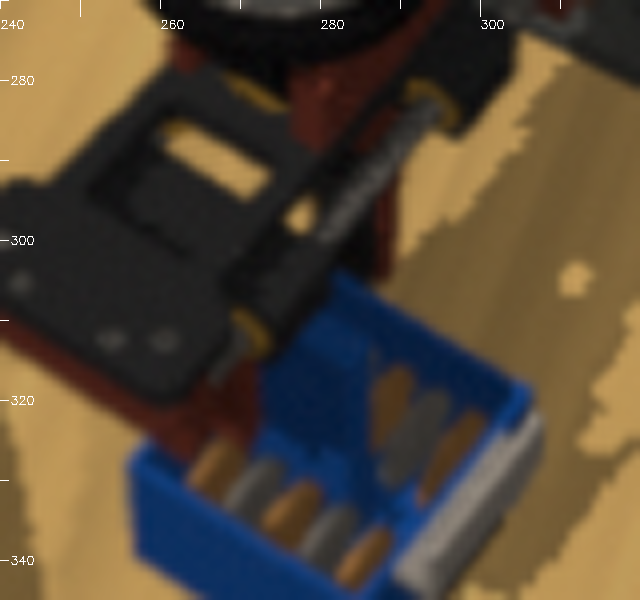

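View pics/w6.png

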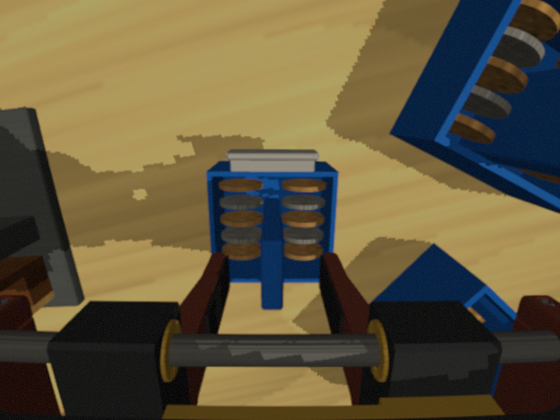

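```bash

python3 -m crank '[[[0.004,-0.002,-0.002],[0,0,0],0.05],[[0.004,0,0],[0,0,0],0.05],[[0.003,0,0],[0,0,0],0.05],[[0,0,0],[0,0,0],0.03],[[0,0,0],[0,0,0],0.01],[[0,0,0],[0,0,0],0.0],[[0,0,0],[0,0,0],0.0],[[0,0,0],[0,0,0],0.0]]'
python3 -m crank '[[[0,0,0],[0,0,0],0],[[0,0,0],[0,0,0],0],[[0,0,0],[0,0,0],0],[[0,0,0],[0,0,0],0],[[0,0,0],[0,0,0],0],[[0,0,0],[0,0,0],0],[[0,0,0],[0,0,0],0],[[0,0,0],[0,0,0],0]]'
```

```text
t: 8.8
ee_pos: [572.3, 308.1, 32.3]
orientation: [0.197, 1.557, -0.192]
ft_force: [0.2, 0.1, 0.6]
width: 19.9
t: 9.47
ee_pos: [572.2, 308.0, 32.1]
orientation: [0.197, 1.558, -0.193]
ft_force: [0.0, 1.8, -1.3]
width: 11.9
```

Width 11.9 mm matches the 12 mm plate, so it is gripped. Next I'll lift and check.

```bash

python3 -m crank '[[[-0.005,0,0],[0,0,0],0],[[-0.015,0,0],[0,0,0],0],[[-0.03,0,0],[0,0,0],0],[[-0.035,0,0],[0,0,0],0],[[-0.038,0,0],[0,0,0],0],[[-0.038,0,0],[0,0,0],0],[[-0.03,0,0],[0,0,0],0],[[-0.015,0,0],[0,0,0],0]]'
python3 - <<'E'
from h import *
plan([684,43,238],Rt(-.177,0,1))
d=vision.get_image("wrist"); cv2.imwrite("pics/w7.png",d["img"])
plan([684,43,238],Rt(-.177,0,1))
E
```

```text
t: 10.13
ee_pos: [572.7, 308.1, 243.4]
orientation: [0.2, 1.553, -0.19]
ft_force: [-0.4, 0.8, -2.4]
width: 11.9
t 10.13 ee [572.7 308.1 243.4] F [-0.37  0.81 -2.37] w 11.9 q [ 0.48  0.4   1.53 -0.    1.2  -0.85]
tool shift m [ 0.0052 -0.2296  0.173 ]
tool turn [-0.0714  0.0089 -0.0071] rows>= 0.5791495553946293
t 10.18 ee [573.5 308.6 245. ] F [ 1.67  0.23 -0.29] w 11.7 q [ 0.48  0.4   1.53 -0.    1.21 -0.85]
tool shift m [ 0.0067 -0.2303  0.1723]
tool turn [-0.0714  0.0108 -0.0088] rows>= 0.5826919491448274
```

View pics/w7.png

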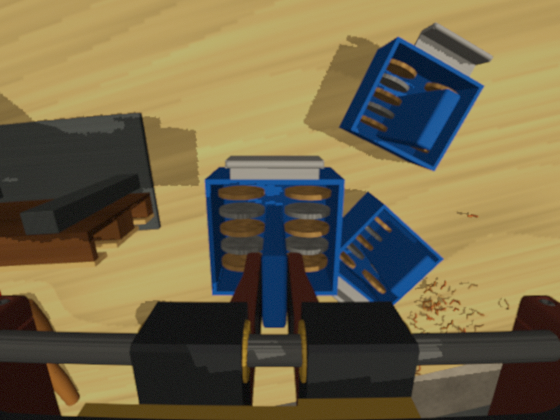

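```bash

python3 -m crank '[[[0,-0.012,0.009],[0,0,0],0],[[0,-0.025,0.019],[0,0,0],0],[[0,-0.032,0.024],[0,0,0],0],[[0,-0.033,0.025],[0,0,0],0],[[0,-0.033,0.025],[0,0,0],0],[[0,-0.033,0.025],[0,0,0],0],[[0,-0.033,0.025],[0,0,0],0],[[0,-0.029,0.021],[-0.0714,0.009,-0.007],0]]'
python3 - <<'E'
from h import *
plan([684,43,244],Rt(-.177,0,1))
import pickle
for n in("side","top"):
  d=vision.get_image(n); cv2.imwrite(f"pics/{n}8.png",d["img"])
plan([684,43,244],Rt(-.177,0,1))
E
```

```text
t: 10.85
ee_pos: [681.4, 38.2, 235.5]
orientation: [0.137, 1.575, -0.143]
ft_force: [1.0, -0.1, -1.5]
width: 11.6
t 10.85 ee [681.4  38.2 235.5] F [ 0.98 -0.08 -1.46] w 11.6 q [ 0.04  0.47  1.44 -0.    1.24 -1.35]
tool shift m [-0.0085  0.0052  0.0016]
tool turn [-0.0013 -0.0086  0.0049] rows>= 0.07972299878438804
t 10.95 ee [682.8  35.6 235.3] F [-0.52  1.01 -2.92] w 11.7 q [ 0.04  0.47  1.44 -0.    1.24 -1.35]
tool shift m [-0.0088  0.0074 -0.0002]
tool turn [-0.0032 -0.0077  0.0061] rows>= 0.08268991699367816
```

View pics/side8.png

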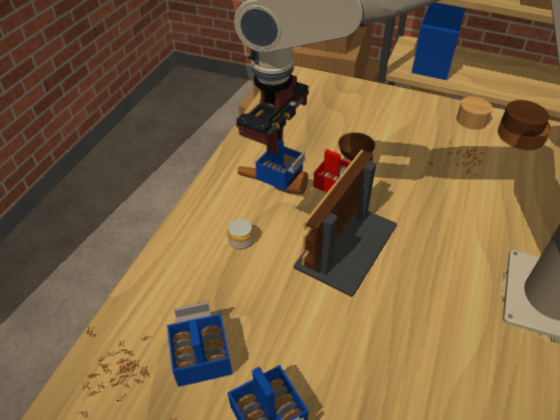

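View pics/top8.png

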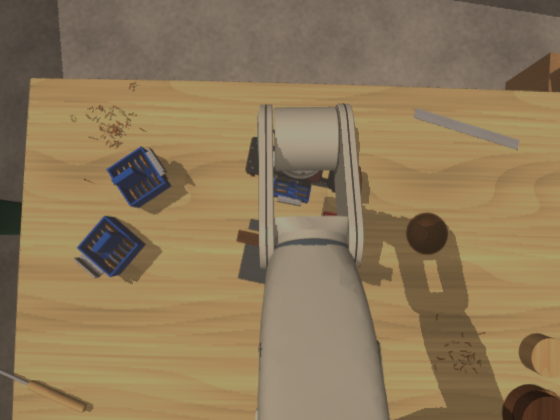

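```bash
cat > pl.py <<'E'
import numpy as np, heapq
obs=[(-5,0,-40,0),(-5,0,20,42),(-60,-26,-60,60),(-26,-5,34,60),(-26,-5,-60,-10)]
body=[(-13,0,0,4),(-13,-9,0,24),(0,75,-46,4),(-2.5,0,-42,-34)]
def sdf(P,b):
    cx,cz=(b[0]+b[1])/2,(b[2]+b[3])/2; hx,hz=(b[1]-b[0])/2,(b[3]-b[2])/2
    q=np.abs(P-[cx,cz])-[hx,hz]
    return np.hypot(*np.maximum(q,0).T)+np.minimum(q.max(1),0)
def bd(b,s=1.5):
    xs=np.linspace(b[0],b[1],max(2,int((b[1]-b[0])/s)+1));zs=np.linspace(b[2],b[3],max(2,int((b[3]-b[2])/s)+1))
    return np.concatenate([np.c_[xs,0*xs+b[2]],np.c_[xs,0*xs+b[3]],np.c_[0*zs+b[0],zs],np.c_[0*zs+b[1],zs]])
BP=np.concatenate([bd(b) for b in body]); OP=np.concatenate([bd(b) for b in obs[:2]])
def clr(x,z,t):
    c,s=np.cos(t),np.sin(t); M=np.array([[c,-s],[s,c]])
    P=BP@M.T+[x,z]; d=min(sdf(P,o).min() for o in obs)
    Q=(OP-[x,z])@M; return min(d,min(sdf(Q,b).min() for b in body))
if __name__=="__main__":
    xs=np.arange(0,42.1,1.);zs=np.arange(-12,20.1,1.);ts=np.radians(np.arange(0,56,5))
    # finer
    C=np.array([[[clr(x,z,t) for t in ts] for z in zs] for x in xs])
    start=(int(40),int(12),7); 
    print("start clr",C[start]);
    goal=None
    # goal: x~2.5..3, z~1, t=0
    best={start:C[start]};pq=[(-C[start],0,start,None)];par={}
    while pq:
        nb,_,n,p=heapq.heappop(pq)
        if n in par: continue
        par[n]=p
        i,j,k=n
        if k==0 and i in(2,3,4) and j in (12,13,14): print("goal",xs[i],zs[j],"bottleneck",-nb);break
        for di in(-1,0,1):
          for dj in(-1,0,1):
            for dk in(-1,0,1):
              m=(i+di,j+dj,k+dk)
              if m in par or min(m)<0 or m[0]>=len(xs) or m[1]>=len(zs) or m[2]>=len(ts): continue
              v=min(-nb,C[m]); 
              if v>best.get(m,-9): best[m]=v;heapq.heappush(pq,(-v,_+1,m,n))
    path=[];
    while n: path.append(n);n=par[n]
    for i,j,k in path[::-1]: print(xs[i],zs[j],round(np.degrees(ts[k])),round(C[i,j,k],2))
    for x in (2.5,3): print([(z,round(clr(x,z,0),2)) for z in(0,1,2,3)])
E
python3 pl.py
```

```text
start clr 17.426672101424064
goal 3.0 2.0 bottleneck 0.5
40.0 0.0 35 17.43
39.0 -1.0 35 17.03
38.0 0.0 40 16.08
37.0 1.0 40 14.68
36.0 2.0 45 13.87
35.0 3.0 45 12.77
34.0 4.0 50 11.92
33.0 5.0 50 10.92
32.0 6.0 55 10.27
31.0 6.0 55 9.7
30.0 6.0 55 9.12
29.0 6.0 55 8.55
28.0 6.0 55 7.98
27.0 6.0 55 7.4
26.0 6.0 55 6.83
25.0 7.0 55 6.61
24.0 7.0 55 6.5
23.0 7.0 55 5.93
22.0 8.0 55 5.61
21.0 8.0 55 5.6
20.0 8.0 55 5.02
19.0 9.0 55 4.68
18.0 9.0 55 4.7
17.0 10.0 55 4.57
16.0 10.0 55 4.37
15.0 11.0 55 4.61
14.0 12.0 55 4.66
13.0 13.0 55 4.41
12.0 13.0 55 4.53
11.0 14.0 55 4.74
10.0 15.0 55 4.49
9.0 15.0 55 4.62
8.0 15.0 50 4.47
7.0 14.0 45 4.76
6.0 13.0 40 4.64
5.0 12.0 35 4.59
4.0 11.0 30 5.03
3.0 10.0 25 5.68
2.0 9.0 20 4.96
2.0 8.0 20 4.62
3.0 7.0 15 4.64
3.0 6.0 15 3.73
3.0 5.0 10 3.53
2.0 4.0 10 2.66
3.0 3.0 5 2.29
3.0 2.0 0 0.5
[(0, np.float64(0.0)), (1, np.float64(0.0)), (2, np.float64(0.0)), (3, np.float64(0.0))]
[(0, np.float64(0.0)), (1, np.float64(0.5)), (2, np.float64(0.5)), (3, np.float64(0.5))]
```

```bash
sed 's/np.arange(0,56,5)/np.arange(0,41,5)/' pl.py > pl40.py; python3 pl40.py | awk 'NR<3||$1<=26'
python3 - <<'E'
import numpy as np
from scipy.optimize import least_squares
D=[(np.hypot(183.2,-597),184.7,.4238,1.6307),(np.hypot(313.6,293.8),216.7,.09,2.01),(np.hypot(573.2,307.9),278.7,.38,1.48),(np.hypot(574.7,309.4),61.2,.61,1.64),(np.hypot(682.8,35.6),235.3,.47,1.44),(np.hypot(571.4,307),170.6,.48,1.58)]
f=lambda p:np.concatenate([[p[0]+p[1]*np.sin(a+0)+p[2]*np.sin(a+b+p[4])-r,p[3]+p[1]*np.cos(a)+p[2]*np.cos(a+b+p[4])-z] for r,z,a,b in D])
s=least_squares(f,[0,400,400,100,0]);print(s.x,s.fun.round(1))
E
```

```text
start clr 17.426672101424064
goal 3.0 2.0 bottleneck 0.5
26.0 1.0 40 7.38
25.0 1.0 40 6.79
24.0 1.0 40 6.03
23.0 2.0 40 5.44
22.0 2.0 40 5.14
21.0 3.0 40 4.4
20.0 3.0 40 4.25
19.0 3.0 40 3.48
18.0 4.0 40 3.36
17.0 4.0 40 2.59
16.0 5.0 40 2.47
15.0 6.0 40 2.35
14.0 7.0 40 2.22
14.0 8.0 40 2.16
13.0 9.0 40 2.28
12.0 10.0 40 2.41
11.0 11.0 40 2.53
10.0 10.0 35 2.45
9.0 9.0 30 2.38
8.0 8.0 25 2.29
7.0 7.0 20 2.17
6.0 7.0 20 2.82
5.0 6.0 15 2.96
4.0 5.0 10 2.74
3.0 4.0 5 2.42
2.0 3.0 5 2.25
3.0 2.0 0 0.5
[-8.97289263e+00  5.63402911e+02  4.93069663e+02 -4.11222386e+01
  1.36269518e-01] [-0.5  1.3 -0.2 -1.1 -1.5 -0.1 -0.9  0.5  0.8  0.2  2.3 -0.7]
```

The bin is held level, about 130 mm in front of the panel. With this upright grasp a tilt of 40° or more would run joint 5 into its lower limit. The path planner gives much better clearance at 50–55°, so I'll put the bin back and grasp it again with the fingers leaning about 25° the other way.

```bash

python3 - <<'E'
from h import *
plan([573,306,244],Rt(-.177,0,1))
E
```

```text
t 10.95 ee [682.8  35.6 235.3] F [-0.52  1.01 -2.92] w 11.7 q [ 0.04  0.47  1.44 -0.    1.24 -1.35]
tool shift m [-0.009   0.2463 -0.1565]
tool turn [-0.0032 -0.0077  0.0061] rows>= 0.08268991699367816
```

```bash

python3 -m crank '[[[-0.001,0.015,-0.0095],[-0.003,-0.006,0.005],0],[[-0.001,0.029,-0.0185],[0,0,0],0],[[-0.001,0.035,-0.0225],[0,0,0],0],[[-0.001,0.035,-0.0225],[0,0,0],0],[[-0.001,0.035,-0.0225],[0,0,0],0],[[-0.001,0.035,-0.0225],[0,0,0],0],[[-0.001,0.034,-0.0215],[0,0,0],0],[[-0.001,0.028,-0.017],[0,0,0],0]]'
python3 -m crank '[[[0.015,0,0],[0,0,0],0],[[0.03,0,0],[0,0,0],0],[[0.035,0,0],[0,0,0],0],[[0.035,0,0],[0,0,0],0],[[0.035,0,0],[0,0,0],0],[[0.025,0,0],[0,0,0],0],[[0.01,0,0],[0,0,0],0],[[0,0,0],[0,0,0],0]]'
python3 - <<'E'
from h import *
plan([573,306,34],Rt(-.177,0,1))
E
```

```text
t: 11.62
ee_pos: [567.1, 314.5, 244.8]
orientation: [0.136, 1.568, -0.135]
ft_force: [-0.2, 0.5, -3.0]
width: 12.0
t: 12.28
ee_pos: [567.5, 311.0, 57.7]
orientation: [0.134, 1.571, -0.138]
ft_force: [-0.6, -0.3, -1.8]
width: 12.0
t 12.28 ee [567.5 311.   57.7] F [-0.56 -0.31 -1.81] w 12.0 q [ 0.48  0.61  1.65  0.    0.89 -0.92]
tool shift m [ 0.0236 -0.0039  0.0064]
tool turn [ 0.0038 -0.0047  0.0025] rows>= 0.05222321521832247
```

```bash

python3 -m crank '[[[0.006,0,0],[0,0,0],0],[[0.006,0,0],[0,0,0],0],[[0.005,0,0],[0,0,0],0],[[0.003,0,0],[0,0,0],0],[[0.002,0,0],[0,0,0],0],[[0.001,0,0],[0,0,0],0],[[0,0,0],[0,0,0],0],[[0,0,0],[0,0,0],0]]'
python3 -m crank '[[[0.001,0,0],[0,0,0],0],[[0.001,0,0],[0,0,0],0],[[0,0,0],[0,0,0],0],[[0,0,0],[0,0,0],0],[[0,0,0],[0,0,0],0.01],[[0,0,0],[0,0,0],0.03],[[0,0,0],[0,0,0],0.05],[[0,0,0],[0,0,0],0.05]]'
python3 - <<'E'
from h import *
plan([573,306,34],Rt(-.177,0,1))
E
```

```text
t: 12.95
ee_pos: [571.3, 311.7, 38.5]
orientation: [0.138, 1.565, -0.135]
ft_force: [-0.1, -0.2, -2.1]
width: 12.1
t: 13.62
ee_pos: [571.4, 311.9, 36.6]
orientation: [0.138, 1.565, -0.135]
ft_force: [0.2, 0.7, 0.0]
width: 28.7
t 13.62 ee [571.4 311.9  36.6] F [0.16 0.65 0.01] w 28.7 q [ 0.48  0.64  1.65  0.    0.84 -0.92]
tool shift m [ 0.0026 -0.0055  0.0025]
tool turn [ 0.003   0.0016 -0.0021] rows>= 0.03211437348102146
```

```bash

python3 -m crank '[[[0,0,0],[0,0,0],0.05],[[0,0,0],[0,0,0],0.05],[[-0.01,0,0],[0,0,0],0.05],[[-0.02,0,0],[0,0,0],0.05],[[-0.025,0,0],[0,0,0],0.05],[[-0.02,0,0],[0,0,0],0.05],[[-0.01,0,0],[0,0,0],0.05],[[0,0,0],[0,0,0],0.05]]'
python3 - <<'E'
from h import *
import pickle
plan([571,312,120],Rt(-.177,0,1))
o=ctrl.get_obs(); d=vision.get_image("wrist"); pickle.dump((o,d),open("w9.pkl","wb"))
crop(d["img"],200,140,150,150,4,"w9.png")
c=cam(d,o)
for n,P in (("ptf",(20,0,17)),("ptb",(-20,0,17)),("rim",(27.5,40,-28)),("rim2",(27.5,-40,-28)),("rimb",(-47.5,40,-28)),("rimb2",(-47.5,-40,-28))):
  print(n,proj(c,R.from_euler('z',-.177).apply(P)+[571.5,312,78])[0].round(1))
E
```

```text
t: 14.28
ee_pos: [572.7, 312.5, 124.5]
orientation: [0.14, 1.561, -0.133]
ft_force: [0.6, 0.4, -0.0]
width: 50.0
t 14.28 ee [572.7 312.5 124.5] F [ 0.65  0.44 -0.  ] w 50.0 q [ 0.48  0.53  1.61  0.    0.99 -0.92]
tool shift m [ 0.0045 -0.0008 -0.0017]
tool turn [ 0.003   0.0052 -0.0048] rows>= 0.06160006927824097
ptf [273.8 253.7]
ptb [273.9 203.5]
rim [317.5 241.2]
rim2 [229.8 241.2]
rimb [321.1 158.4]
rimb2 [226.4 158.3]
```

View pics/w9.png

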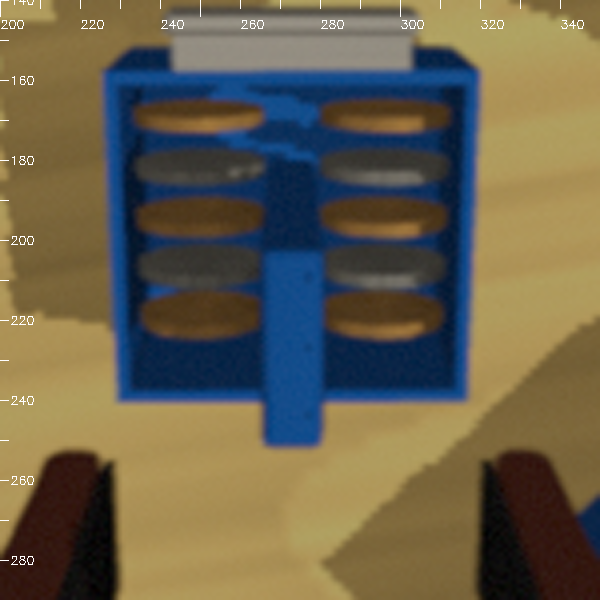

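```bash

python3 - <<'E'
from h import *
b=np.array([570.7,312.2,78]);Y=R.from_euler('z',-.177)
RT=Rt(-.177,-.44,1); P=b+[0,0,4]; T=P+RT.apply([51,0,0]); pre=P+RT.apply([51-80,0,0])
print(T,pre); plan(pre,RT)
o=ctrl.get_obs();print("final after turn, shift in turned frame from pre: 0.08,0,0; world->turned-frame shift to pre:",RT.inv().apply(pre-o["ee_pos"]))
E
```

```text
[549.31647839 316.02491054  35.85766518] [582.85925738 310.02505087 108.23779823]
t 14.33 ee [571.7 312.  122.7] F [-0.1   0.17 -0.14] w 50.0 q [ 0.48  0.53  1.62  0.    0.99 -0.92]
tool shift m [ 0.0145 -0.      0.0113]
tool turn [ 0.0037  0.4431 -0.0025] rows>= 3.54802423262081
final after turn, shift in turned frame from pre: 0.08,0,0; world->turned-frame shift to pre: [ 8.23316377  0.05055922 16.37529218]
```

```bash

python3 -m crank '[[[0,0,0],[0.0037,0.11,-0.0025],0.04],[[0,0,0],[0,0.111,0],0.04],[[0,0,0],[0,0.111,0],0.04],[[0,0,0],[0,0.111,0],0.04],[[0.008,0,0.016],[0,0,0],0.04],[[0.01,0,0],[0,0,0],0.04],[[0.01,0,0],[0,0,0],0.04],[[0,0,0],[0,0,0],0.04]]'
python3 - <<'E'
from h import *
plan([549.3,316,35.9],Rt(-.177,-.44,1))
s=vision.get_image("side"); crop(s["img"],220,250,100,100,6,"s10.png")
d=vision.get_image("wrist"); crop(d["img"],180,120,200,200,3,"w10.png")
E
```

```text
t: 15.0
ee_pos: [569.8, 310.6, 86.0]
orientation: [0.176, 2.012, -0.117]
ft_force: [-0.3, 0.5, -1.0]
width: 40.1
t 15.00 ee [569.8 310.6  86. ] F [-0.29  0.49 -1.  ] w 40.1 q [ 0.36  0.78  1.33  0.22  1.43 -1.11]
tool shift m [0.0543 0.0019 0.0026]
tool turn [-0.0018 -0.0071  0.004 ] rows>= 0.06669205063732092
```

View pics/w10.png

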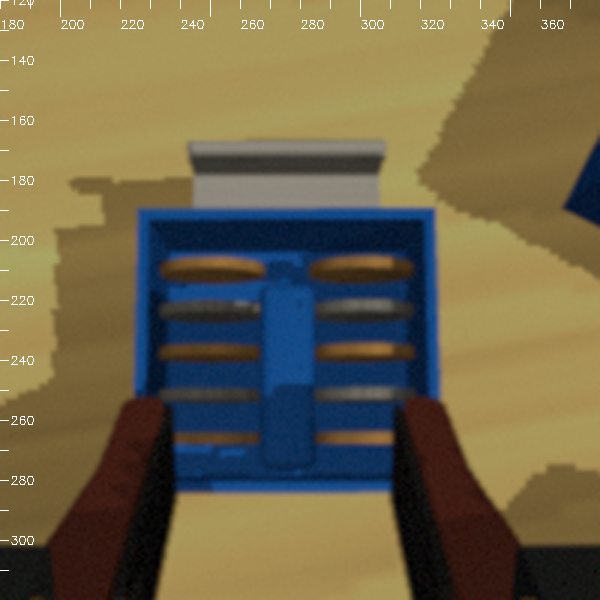

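View pics/s10.png

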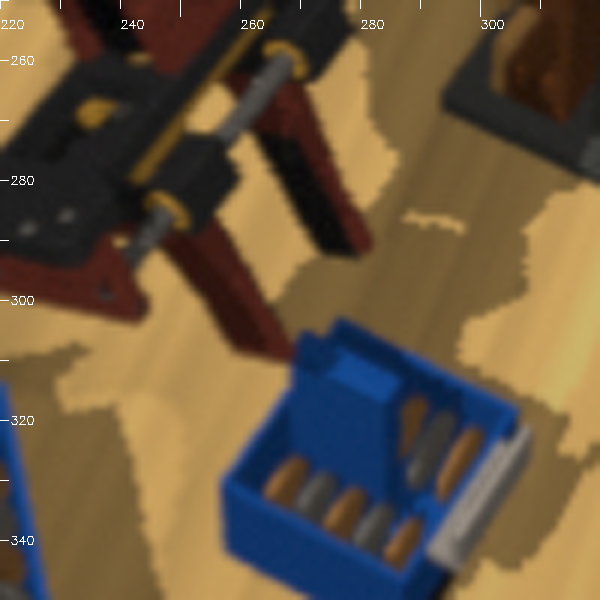

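```bash

python3 -m crank '[[[0.01,0.0019,0.0026],[0,-0.004,0],0.04],[[0.012,0,0],[0,0,0],0.04],[[0.012,0,0],[0,0,0],0.04],[[0.01,0,0],[0,0,0],0.04],[[0.006,0,0],[0,0,0],0.04],[[0.003,0,0],[0,0,0],0.04],[[0,0,0],[0,0,0],0.04],[[0,0,0],[0,0,0],0.04]]'
python3 - <<'E'
from h import *
plan([549.3,316,35.9],Rt(-.177,-.44,1))
d=vision.get_image("wrist"); cv2.imwrite("pics/w11.png",d["img"])
E
```

```text
t: 15.77
ee_pos: [554.1, 316.5, 40.0]
orientation: [0.178, 2.003, -0.114]
ft_force: [0.4, -0.7, 0.2]
width: 39.6
t 15.77 ee [554.1 316.5  40. ] F [ 0.38 -0.68  0.24] w 39.6 q [ 0.38  0.81  1.38  0.23  1.33 -1.11]
tool shift m [ 0.0057 -0.0013 -0.0024]
tool turn [-0.001   0.0021  0.0007] rows>= 0.01933190768213859
```

View pics/w11.png

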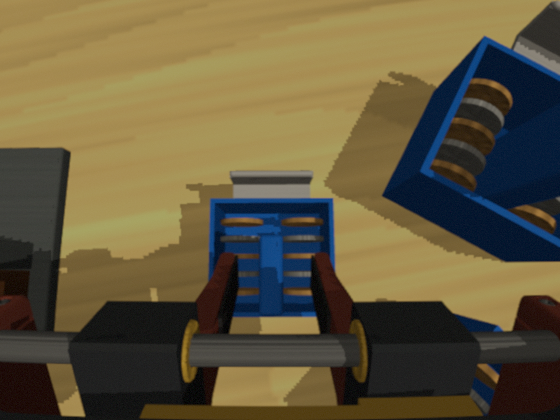

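Plate between the fingers, at column 272. A small advance, then close.

```bash

python3 -m crank '[[[0.003,-0.0013,-0.002],[0,0,0],0.04],[[0.0025,0,0],[0,0,0],0.04],[[0,0,0],[0,0,0],0.03],[[0,0,0],[0,0,0],0.015],[[0,0,0],[0,0,0],0],[[0,0,0],[0,0,0],0.0],[[0,0,0],[0,0,0],0.0],[[0,0,0],[0,0,0],0.0]]'
python3 -m crank '[[[0,0,0],[0,0,0],0],[[0,0,0],[0,0,0],0],[[0,0,0],[0,0,0],0],[[0,0,0],[0,0,0],0],[[0,0,0],[0,0,0],0],[[0,0,0],[0,0,0],0],[[0,0,0],[0,0,0],0],[[0,0,0],[0,0,0],0]]'
python3 - <<'E'
from h import *
plan([549.3,316,35.9],Rt(-.177,-.44,1))
o=ctrl.get_obs();print(repr(o["ee_pos"]),repr(o["orientation"]))
E
```

```text
t: 16.48
ee_pos: [549.8, 315.9, 35.9]
orientation: [0.178, 2.002, -0.114]
ft_force: [0.4, -1.0, 0.2]
width: 11.9
t: 17.15
ee_pos: [549.7, 315.9, 35.9]
orientation: [0.178, 2.003, -0.114]
ft_force: [1.6, -1.1, 1.1]
width: 11.6
t 17.15 ee [549.7 315.9  35.9] F [ 1.57 -1.05  1.13] w 11.6 q [ 0.38  0.81  1.39  0.23  1.32 -1.11]
tool shift m [ 0.0002  0.     -0.0004]
tool turn [-0.001   0.0022  0.0007] rows>= 0.020258636890198738
array([549.71301832, 315.88894606,  35.89941355]) array([ 0.17759986,  2.00256196, -0.11445752])
```

```bash
cat > b.py <<'E'
from h import *
T0p=np.array([549.713,315.889,35.899]);T0R=R.from_rotvec([0.17759986,2.00256196,-0.11445752])
G0=np.array([570.7,312.2,78.]);GR=R.from_euler('z',-.177)
off=T0R.inv().apply(G0-T0p); rel=T0R.inv()*GR
S=np.array([546.1,11.3,0.]);SY=R.from_euler('z',-.177); B=np.array([0,55,150.])
def state(o=None):
    o=o or ctrl.get_obs(); Rc=R.from_rotvec(o["orientation"]); g=o["ee_pos"]+Rc.apply(off); Rb=Rc*rel
    L=lambda v: SY.inv().apply(g+Rb.apply(v)-S)-B
    bx=SY.inv().apply(Rb.apply([1,0,0])); tilt=np.arctan2(bx[2],np.hypot(*bx[:2])); yaw=np.arctan2(bx[1],bx[0]); roll=Rb.apply([0,1,0])[2]
    print("t %.2f F %s w %.1f | grip %s heel %s edge %s tilt %.1f yaw %.3f roll %.3f q45 %s"%(o["t"],o["ft_force"].round(1),o["width"],L([0,0,0]).round(1),L([-47.5,0,-32]).round(1),L([-58.5,0,-8]).round(1),np.degrees(tilt),yaw,roll,o["qpos"][3:5].round(2)))
    return o
def go(x,z,deg,y=0):
    """heel target relative to berth (stand axes)"""
    o=state(); Rb=SY*R.from_euler('y',-np.radians(deg)); h=S+SY.apply(np.array([x,y,z])+B)
    g=h-Rb.apply([-47.5,0,-32]); Rt_=Rb*rel.inv(); p=g-Rt_.apply(off)
    Rc=R.from_rotvec(o["orientation"]); sh=Rc.inv().apply(p-o["ee_pos"])/1000; w=(Rc.inv()*Rt_).as_rotvec()
    print("shift in start axes",sh.round(4),"n %.3f"%np.linalg.norm(sh),"turn",w.round(4),"n %.3f"%np.linalg.norm(w))
    print("  shift in end axes  ",(Rt_.inv().apply(p-o["ee_pos"])/1000).round(4))
    return sh,w,p,Rt_,o
E
python3 -m crank '[[[-0.005,0,-0.0024],[0,0,0],0],[[-0.015,0,-0.007],[0,0,0],0],[[-0.027,0,-0.0127],[0,0,0],0],[[-0.032,0,-0.015],[0,0,0],0],[[-0.034,0,-0.016],[0,0,0],0],[[-0.034,0,-0.016],[0,0,0],0],[[-0.025,0,-0.012],[0,0,0],0],[[-0.01,0,-0.004],[0,0,0],0]]'
python3 - <<'E'
from b import *
print(off)
go(70,40,0,0)
E
```

```text
t: 17.82
ee_pos: [551.3, 317.1, 243.0]
orientation: [0.18, 1.996, -0.11]
ft_force: [0.5, -0.1, -1.8]
width: 12.0
[-4.71640751e+01  3.17093102e-02  1.45124216e+00]
t 17.82 F [ 0.5 -0.1 -1.8] w 12.0 | grip [-27.6 246.8 135.2] heel [-74.9 246.9 102.9] edge [-86.1 246.8 126.9] tilt 0.3 yaw 0.000 roll 0.004 q45 [0.23 1.63]
shift in start axes [-0.0041 -0.2471  0.1577] n 0.293 turn [ 0.0021  0.0061 -0.0039] n 0.008
  shift in end axes   [-0.0041 -0.2468  0.1582]
```

```bash
python3 - <<'E'
from b import *
go(70,103,0,0)
E
```

```text
t 17.82 F [ 0.5 -0.1 -1.8] w 12.0 | grip [-27.6 246.8 135.2] heel [-74.9 246.9 102.9] edge [-86.1 246.8 126.9] tilt 0.3 yaw 0.000 roll 0.004 q45 [0.23 1.63]
shift in start axes [-0.0613 -0.2469  0.1313] n 0.286 turn [ 0.0021  0.0061 -0.0039] n 0.008
  shift in end axes   [-0.0612 -0.2469  0.1315]
```

```bash

python3 -m crank '[[[-0.0045,-0.012,0.0065],[0.002,0.006,-0.004],0],[[-0.008,-0.028,0.0148],[0,0,0],0],[[-0.0085,-0.035,0.0187],[0,0,0],0],[[-0.0085,-0.035,0.0187],[0,0,0],0],[[-0.0085,-0.035,0.0187],[0,0,0],0],[[-0.0085,-0.035,0.0187],[0,0,0],0],[[-0.008,-0.035,0.0187],[0,0,0],0],[[-0.0065,-0.030,0.0165],[0,0,0],0]]'
python3 - <<'E'
from b import *
go(45,20,50,0)
E
```

```text
t: 18.48
ee_pos: [648.5, 45.6, 234.5]
orientation: [0.176, 2.013, -0.121]
ft_force: [1.3, 0.8, -2.1]
width: 11.5
t 18.48 F [ 1.3  0.8 -2.1] w 11.5 | grip [116.4  -2.9 126.4] heel [68.6 -3.  94.9] edge [ 57.9  -2.9 119. ] tilt -0.6 yaw -0.001 roll -0.006 q45 [0.08 1.74]
shift in start axes [ 0.0568  0.0034 -0.0006] n 0.057 turn [-7.000e-04 -8.825e-01  7.000e-03] n 0.883
  shift in end axes   [ 0.0356  0.0031 -0.0443]
```

```bash

python3 -m crank '[[[0,0,0],[0,-0.11,0.001],0],[[0,0,0],[0,-0.11,0.001],0],[[0,0,0],[0,-0.11,0.001],0],[[0,0,0],[0,-0.11,0.001],0],[[0,0,0],[0,-0.11,0.001],0],[[0,0,0],[0,-0.11,0.001],0],[[0,0,0],[0,-0.11,0.001],0],[[0,0,0],[0,-0.11,0],0]]'
python3 - <<'E'
from b import *
go(45,20,50,0)
go(45,7,50,0)
s=vision.get_image("side"); cv2.imwrite("pics/s12.png",s["img"])
go(45,7,50,0)
E
```

```text
t: 19.15
ee_pos: [647.3, 48.6, 235.3]
orientation: [0.101, 1.13, -0.158]
ft_force: [0.2, -1.4, -3.5]
width: 11.9
t 19.15 F [ 0.2 -1.4 -3.5] w 11.9 | grip [ 74.4  -0.5 128.7] heel [68.5 -0.5 71.7] edge [43.  -0.5 78.6] tilt 50.2 yaw -0.001 roll 0.001 q45 [-0.21  0.63]
shift in start axes [ 0.0369  0.0004 -0.0432] n 0.057 turn [ 0.0001  0.0028 -0.001 ] n 0.003
  shift in end axes   [ 0.0371  0.0004 -0.0431]
t 19.15 F [ 0.2 -1.4 -3.5] w 11.9 | grip [ 74.4  -0.5 128.7] heel [68.5 -0.5 71.7] edge [43.  -0.5 78.6] tilt 50.2 yaw -0.001 roll 0.001 q45 [-0.21  0.63]
shift in start axes [ 0.0487  0.0004 -0.0487] n 0.069 turn [ 0.0001  0.0028 -0.001 ] n 0.003
  shift in end axes   [ 0.0489  0.0004 -0.0486]
t 19.20 F [-6.   0.3 -5.7] w 12.0 | grip [ 68.8  -1.4 124.5] heel [62.8 -1.4 67.5] edge [37.4 -1.5 74.5] tilt 50.1 yaw 0.002 roll -0.001 q45 [-0.22  0.63]
shift in start axes [ 0.0474  0.0015 -0.0417] n 0.063 turn [0.0012 0.0009 0.0005] n 0.002
  shift in end axes   [ 0.0474  0.0014 -0.0417]
```

View pics/s12.png

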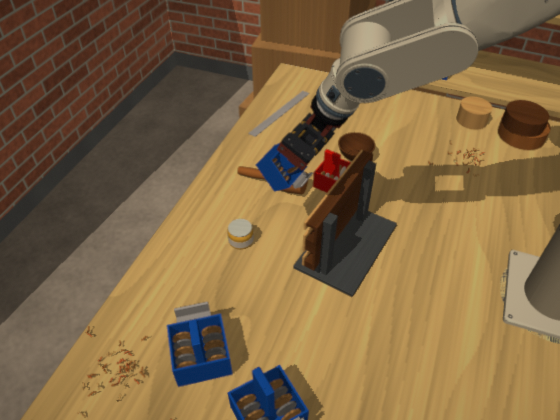

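```bash
sed 's/np.arange(0,56,5)/np.arange(0,51,5)/' pl.py > pl50.py; python3 pl50.py | awk 'NR<3||$1<=30'
python3 - <<'E'
from pl import *
t=np.radians(50)
for x in (22,20,18,15):
    ok=[z for z in np.arange(-15,25,.5) if clr(x,z,t)>0.05]
    print(x,min(ok),max(ok))
E
```

```text
start clr 17.426672101424064
goal 3.0 2.0 bottleneck 0.5
30.0 4.0 50 9.35
29.0 4.0 50 8.71
28.0 4.0 50 8.06
27.0 4.0 50 7.42
26.0 4.0 50 6.78
25.0 5.0 50 6.52
24.0 5.0 50 6.26
23.0 5.0 50 5.61
22.0 6.0 50 5.47
21.0 6.0 50 5.09
20.0 7.0 50 4.47
19.0 7.0 50 4.47
18.0 7.0 50 3.93
17.0 8.0 50 4.06
16.0 9.0 50 3.93
15.0 10.0 50 3.8
14.0 11.0 50 3.68
13.0 11.0 50 3.78
12.0 12.0 50 3.91
11.0 13.0 50 4.03
10.0 14.0 50 3.95
9.0 13.0 45 3.81
8.0 13.0 45 3.81
7.0 13.0 40 4.31
6.0 12.0 35 4.54
5.0 11.0 30 4.67
4.0 10.0 25 5.07
3.0 9.0 20 5.24
2.0 8.0 15 4.0
2.0 7.0 15 3.74
3.0 6.0 15 3.73
3.0 5.0 10 3.53
2.0 4.0 10 2.66
3.0 3.0 5 2.29
3.0 2.0 0 0.5
22 -1.0 11.0
20 0.5 11.0
18 2.0 12.0
15 4.5 14.5
```

```bash
python3 - <<'E'
from b import *
go(34,6,50,0)
E
```

```text
t 19.20 F [-6.   0.3 -5.7] w 12.0 | grip [ 68.8  -1.4 124.5] heel [62.8 -1.4 67.5] edge [37.4 -1.5 74.5] tilt 50.1 yaw 0.002 roll -0.001 q45 [-0.22  0.63]
shift in start axes [ 0.0436  0.0015 -0.0521] n 0.068 turn [0.0012 0.0009 0.0005] n 0.002
  shift in end axes   [ 0.0437  0.0014 -0.0521]
```

```bash

python3 -m crank '[[[0.004,0,-0.0047],[0,0,0],0],[[0.008,0,-0.0095],[0,0,0],0],[[0.009,0.001,-0.0108],[0,0,0],0],[[0.009,0,-0.0108],[0,0,0],0],[[0.008,0,-0.0095],[0,0,0],0],[[0.004,0,-0.0047],[0,0,0],0],[[0,0,0],[0,0,0],0],[[0,0,0],[0,0,0],0]]'
python3 - <<'E'
from b import *
go(34,6,50,0)
s=vision.get_image("side"); crop(s["img"],240,110,140,150,4,"s13.png")
cs=cam(s)
def px(v): return proj(cs,S+SY.apply(np.array(v)+B)).round(1).tolist()
print("mouth line berth y0:",px([0,0,0]),"top",px([0,0,20]),"at y=85",px([0,85,0]),px([0,85,20]))
go(20,6,50,0)
E
```

```text
t: 19.87
ee_pos: [622.7, 54.9, 177.2]
orientation: [0.102, 1.133, -0.159]
ft_force: [1.2, 0.1, -1.6]
width: 12.0
t 19.87 F [ 1.2  0.1 -1.6] w 12.0 | grip [49.2  1.5 70.6] heel [43.2  1.5 13.6] edge [17.7  1.5 20.6] tilt 50.0 yaw -0.001 roll 0.001 q45 [-0.28  0.5 ]
shift in start axes [ 0.0031 -0.0015 -0.0115] n 0.012 turn [-0.0007 -0.0006 -0.0006] n 0.001
  shift in end axes   [ 0.003  -0.0015 -0.0115]
mouth line berth y0: [[323.0, 210.8]] top [[323.5, 204.7]] at y=85 [[304.5, 235.4]] [[304.8, 229.3]]
t 19.92 F [-0.6 -0.5 -2.4] w 11.8 | grip [49.5  1.6 71.3] heel [43.6  1.7 14.3] edge [18.1  1.7 21.3] tilt 50.1 yaw -0.002 roll 0.001 q45 [-0.28  0.5 ]
shift in start axes [-0.0024 -0.0017 -0.0249] n 0.025 turn [-0.0009  0.0009 -0.0011] n 0.002
  shift in end axes   [-0.0024 -0.0017 -0.0249]
```

View pics/s13.png

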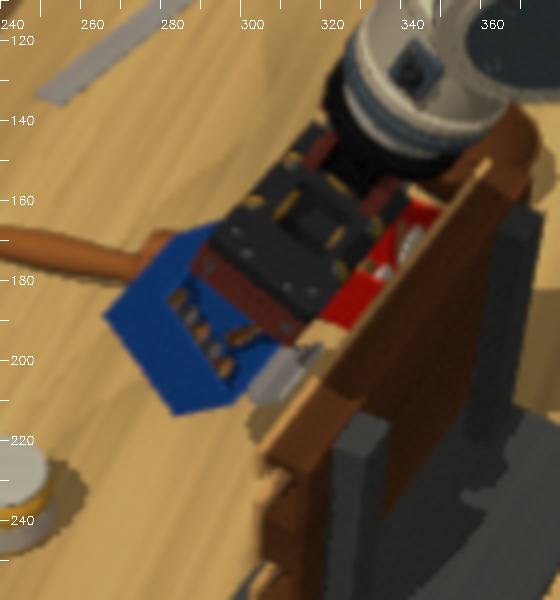

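```bash

python3 -m crank '[[[0,-0.0017,-0.003],[0,0,0],0],[[0,0,-0.004],[0,0,0],0],[[0,0,-0.004],[0,0,0],0],[[0,0,-0.004],[0,0,0],0],[[0,0,-0.0024],[0,0,0],0],[[0,0,-0.001],[0,0,0],0],[[0,0,0],[0,0,0],0],[[0,0,0],[0,0,0],0]]'
python3 - <<'E'
from b import *
go(27,6,50,0)
s=vision.get_image("side"); crop(s["img"],270,150,90,100,6,"s14.png")
go(19,6,50,0)
E
```

```text
t: 20.58
ee_pos: [605.4, 56.7, 170.0]
orientation: [0.102, 1.131, -0.158]
ft_force: [0.4, -0.1, -2.0]
width: 11.9
t 20.58 F [ 0.4 -0.1 -2. ] w 11.9 | grip [31.8  0.1 63.4] heel [25.8  0.2  6.4] edge [ 0.4  0.2 13.4] tilt 50.1 yaw -0.002 roll 0.002 q45 [-0.3   0.47]
shift in start axes [ 0.0009 -0.0002  0.0009] n 0.001 turn [-0.0003  0.0015 -0.0016] n 0.002
  shift in end axes   [ 0.0009 -0.0002  0.0009]
t 20.63 F [ 0.9 -0.2 -2.7] w 11.7 | grip [31.8  0.2 63.4] heel [25.9  0.3  6.5] edge [ 0.5  0.2 13.4] tilt 50.1 yaw -0.002 roll 0.002 q45 [-0.3   0.47]
shift in start axes [-0.0025 -0.0002 -0.0065] n 0.007 turn [-0.0004  0.0016 -0.0016] n 0.002
  shift in end axes   [-0.0024 -0.0002 -0.0065]
```

View pics/s14.png

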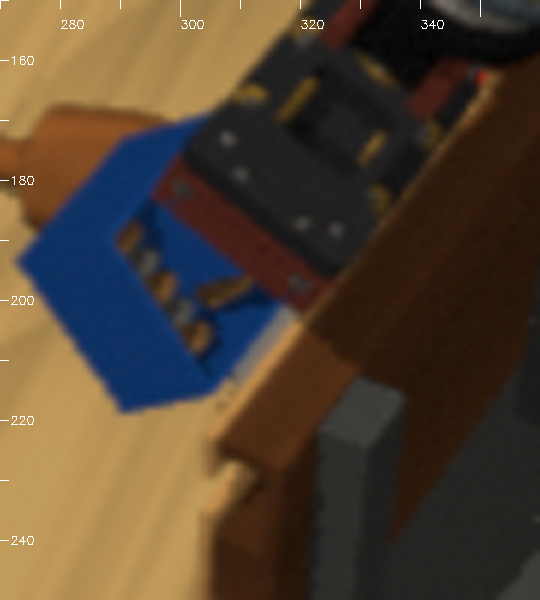

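```bash

python3 -m crank '[[[-0.0004,0,-0.0009],[0,0,0],0],[[-0.0004,0,-0.0009],[0,0,0],0],[[-0.0004,0,-0.0009],[0,0,0],0],[[-0.0004,0,-0.0009],[0,0,0],0],[[-0.0002,0,-0.0004],[0,0,0],0],[[0,0,0],[0,0,0],0],[[0,0,0],[0,0,0],0],[[0,0,0],[0,0,0],0]]'
python3 -c "
from b import *
go(18,6,50,0)"
```

```text
t: 21.3
ee_pos: [601.0, 57.4, 169.8]
orientation: [0.102, 1.132, -0.158]
ft_force: [0.6, 0.3, -2.8]
width: 11.9
t 21.30 F [ 0.6  0.3 -2.8] w 11.9 | grip [27.3  0.  63.2] heel [21.3  0.1  6.2] edge [-4.1  0.1 13.2] tilt 50.1 yaw -0.002 roll 0.001 q45 [-0.31  0.47]
shift in start axes [-0.0012 -0.0001 -0.0031] n 0.003 turn [-0.0005  0.0011 -0.0014] n 0.002
  shift in end axes   [-0.0012 -0.0001 -0.0031]
```

```bash

python3 -m crank '[[[-0.0004,0,-0.0009],[0,0,0],0],[[-0.0004,0,-0.0009],[0,0,0],0],[[-0.0004,0,-0.0009],[0,0,0],0],[[-0.0002,0,-0.0004],[0,0,0],0],[[0,0,0],[0,0,0],0],[[0,0,0],[0,0,0],0],[[0,0,0],[0,0,0],0],[[0,0,0],[0,0,0],0]]'
python3 -c "
from b import *
go(18,4,50,0)"
```

```text
t: 21.97
ee_pos: [597.6, 58.0, 169.8]
orientation: [0.102, 1.132, -0.158]
ft_force: [0.3, 0.4, -2.1]
width: 11.9
t 21.97 F [ 0.3  0.4 -2.1] w 11.9 | grip [23.9  0.1 63.1] heel [18.   0.1  6.2] edge [-7.5  0.1 13.1] tilt 50.1 yaw -0.002 roll 0.002 q45 [-0.31  0.47]
shift in start axes [ 0.002  -0.0001 -0.0009] n 0.002 turn [-0.0005  0.0011 -0.0014] n 0.002
  shift in end axes   [ 0.002  -0.0001 -0.0009]
```

```bash

for i in 1; do python3 -m crank '[[[0.0005,0,-0.0002],[0,0,0],0],[[0.0005,0,-0.0002],[0,0,0],0],[[0.0005,0,-0.0002],[0,0,0],0],[[0.0005,0,-0.0002],[0,0,0],0],[[0.0005,0,-0.0002],[0,0,0],0],[[0,0,0],[0,0,0],0],[[0,0,0],[0,0,0],0],[[0,0,0],[0,0,0],0]]'; done
python3 -c "
from b import *
state()"
```

```text
t: 22.63
ee_pos: [598.2, 58.0, 167.4]
orientation: [0.102, 1.131, -0.158]
ft_force: [0.3, -1.1, -0.1]
width: 11.6
t 22.63 F [ 0.3 -1.1 -0.1] w 11.6 | grip [24.4  0.2 60.8] heel [18.5  0.3  3.8] edge [-7.   0.2 10.7] tilt 50.1 yaw -0.002 roll 0.002 q45 [-0.31  0.46]
```

```bash

python3 -m crank '[[[0.0005,0,-0.0002],[0,0,0],0],[[0.0005,0,-0.0002],[0,0,0],0],[[0.0003,0,-0.0001],[0,0,0],0],[[0,0,0],[0,0,0],0],[[0,0,0],[0,0,0],0],[[0,0,0],[0,0,0],0],[[0,0,0],[0,0,0],0],[[0,0,0],[0,0,0],0]]'
python3 -c "
from b import *
state()"
```

```text
t: 23.3
ee_pos: [598.9, 58.1, 166.7]
orientation: [0.102, 1.129, -0.157]
ft_force: [1.3, -1.2, 5.3]
width: 12.0
t 23.30 F [ 1.3 -1.2  5.3] w 12.0 | grip [25.1  0.3 60. ] heel [19.2  0.4  3. ] edge [-6.2  0.4  9.9] tilt 50.2 yaw -0.002 roll 0.002 q45 [-0.31  0.46]
```

```bash
python3 -c "
from b import *
for a in ((17,10),(12,14),(10,16)): go(*a,50,0)"
```

```text
t 23.30 F [ 1.3 -1.2  5.3] w 12.0 | grip [25.1  0.3 60. ] heel [19.2  0.4  3. ] edge [-6.2  0.4  9.9] tilt 50.2 yaw -0.002 roll 0.002 q45 [-0.31  0.46]
shift in start axes [-0.0072 -0.0004  0.0009] n 0.007 turn [-0.0006  0.0034 -0.0021] n 0.004
  shift in end axes   [-0.0072 -0.0004  0.0009]
t 23.30 F [ 1.3 -1.2  5.3] w 12.0 | grip [25.1  0.3 60. ] heel [19.2  0.4  3. ] edge [-6.2  0.4  9.9] tilt 50.2 yaw -0.002 roll 0.002 q45 [-0.31  0.46]
shift in start axes [-0.0129 -0.0004 -0.0019] n 0.013 turn [-0.0006  0.0034 -0.0021] n 0.004
  shift in end axes   [-0.0129 -0.0004 -0.0019]
t 23.30 F [ 1.3 -1.2  5.3] w 12.0 | grip [25.1  0.3 60. ] heel [19.2  0.4  3. ] edge [-6.2  0.4  9.9] tilt 50.2 yaw -0.002 roll 0.002 q45 [-0.31  0.46]
shift in start axes [-0.0156 -0.0004 -0.0029] n 0.016 turn [-0.0006  0.0034 -0.0021] n 0.004
  shift in end axes   [-0.0156 -0.0004 -0.0029]
```

```bash

python3 -m crank '[[[-0.0018,0,0.0002],[0,0.001,-0.001],0],[[-0.0018,0,0.0002],[0,0.001,0],0],[[-0.0018,0,0.0002],[0,0,0],0],[[-0.0018,0,0.0003],[0,0,0],0],[[-0.0019,0,-0.0009],[0,0,0],0],[[0,0,0],[0,0,0],0],[[0,0,0],[0,0,0],0],[[0,0,0],[0,0,0],0]]'
python3 -c "
from b import *
for a in ((15,12),(12,14),(10,16)): go(*a,50,0)"
```

```text
t: 23.97
ee_pos: [593.8, 58.6, 173.7]
orientation: [0.102, 1.134, -0.159]
ft_force: [0.7, -0.3, -2.8]
width: 11.6
t 23.97 F [ 0.7 -0.3 -2.8] w 11.6 | grip [20.1  0.  67.1] heel [14.   0.1 10.2] edge [-11.4   0.1  17.2] tilt 49.9 yaw -0.001 roll 0.000 q45 [-0.3   0.48]
shift in start axes [-0.0013 -0.0001  0.0016] n 0.002 turn [-0.0004 -0.0014 -0.0003] n 0.001
  shift in end axes   [-0.0013 -0.0001  0.0016]
t 23.97 F [ 0.7 -0.3 -2.8] w 11.6 | grip [20.1  0.  67.1] heel [14.   0.1 10.2] edge [-11.4   0.1  17.2] tilt 49.9 yaw -0.001 roll 0.000 q45 [-0.3   0.48]
shift in start axes [-0.0043 -0.0001 -0.0002] n 0.004 turn [-0.0004 -0.0014 -0.0003] n 0.001
  shift in end axes   [-0.0043 -0.0001 -0.0002]
t 23.97 F [ 0.7 -0.3 -2.8] w 11.6 | grip [20.1  0.  67.1] heel [14.   0.1 10.2] edge [-11.4   0.1  17.2] tilt 49.9 yaw -0.001 roll 0.000 q45 [-0.3   0.48]
shift in start axes [-0.007  -0.0001 -0.0012] n 0.007 turn [-0.0004 -0.0014 -0.0003] n 0.001
  shift in end axes   [-0.007  -0.0001 -0.0012]
```

```bash

python3 -m crank '[[[-0.0016,0,0.0003],[0,0,0],0],[[-0.0018,0,-0.0003],[0,0,0],0],[[-0.0018,0,-0.0006],[0,0,0],0],[[-0.0018,0,-0.0006],[0,0,0],0],[[0,0,0],[0,0,0],0],[[0,0,0],[0,0,0],0],[[0,0,0],[0,0,0],0],[[0,0,0],[0,0,0],0]]'
python3 -c "
from b import *
go(6,14,35,0)
go(4,12,25,0)"
```

```text
t: 24.63
ee_pos: [590.1, 59.4, 179.8]
orientation: [0.102, 1.134, -0.159]
ft_force: [-1.0, 0.2, -3.0]
width: 11.9
t 24.63 F [-1.   0.2 -3. ] w 11.9 | grip [16.3  0.1 73.2] heel [10.3  0.1 16.2] edge [-15.2   0.1  23.2] tilt 49.9 yaw -0.001 roll 0.001 q45 [-0.3   0.49]
shift in start axes [ 0.0075 -0.0001 -0.0052] n 0.009 turn [-0.0006  0.2609 -0.0007] n 0.261
  shift in end axes   [ 0.0086 -0.0001 -0.0031]
t 24.63 F [-1.   0.2 -3. ] w 11.9 | grip [16.3  0.1 73.2] heel [10.3  0.1 16.2] edge [-15.2   0.1  23.2] tilt 49.9 yaw -0.001 roll 0.001 q45 [-0.3   0.49]
shift in start axes [ 0.0132 -0.0001 -0.0092] n 0.016 turn [-0.0007  0.4354 -0.0009] n 0.435
  shift in end axes   [ 0.0159 -0.0001 -0.0028]
```

```bash

python3 -m crank '[[[0.0013,0,-0.0008],[0,0.0435,0],0],[[0.0013,0,-0.0008],[0,0.0435,0],0],[[0.0013,0,-0.0007],[0,0.0435,0],0],[[0.0014,0,-0.0007],[0,0.0435,0],0],[[0.0014,0,-0.0006],[0,0.0435,0],0],[[0.0014,0,-0.0006],[0,0.0435,0],0],[[0,0,0],[0,0,0],0],[[0,0,0],[0,0,0],0]]'
python3 -c "
from b import *
go(4,12,25,0)
go(3.5,9,15,0)"
```

```text
t: 25.3
ee_pos: [589.2, 59.4, 170.5]
orientation: [0.125, 1.393, -0.149]
ft_force: [0.2, 0.2, -1.8]
width: 11.7
t 25.30 F [ 0.2  0.2 -1.8] w 11.7 | grip [27.3 -0.  67.2] heel [ 6.8  0.  13.7] edge [-16.    0.   27.1] tilt 35.1 yaw -0.001 roll 0.001 q45 [-0.07  0.81]
shift in start axes [ 0.0061  0.     -0.0031] n 0.007 turn [-0.0011  0.1755 -0.0009] n 0.176
  shift in end axes   [ 0.0066  0.     -0.002 ]
t 25.30 F [ 0.2  0.2 -1.8] w 11.7 | grip [27.3 -0.  67.2] heel [ 6.8  0.  13.7] edge [-16.    0.   27.1] tilt 35.1 yaw -0.001 roll 0.001 q45 [-0.07  0.81]
shift in start axes [ 0.0138  0.     -0.0051] n 0.015 turn [-0.0011  0.35   -0.0011] n 0.350
  shift in end axes   [ 0.0147  0.     -0.    ]
```

```bash

python3 -m crank '[[[0.0016,0,-0.0008],[0,0.044,0],0],[[0.0016,0,-0.0007],[0,0.044,0],0],[[0.0016,0,-0.0006],[0,0.044,0],0],[[0.0016,0,-0.0005],[0,0.044,0],0],[[0.001,0,0],[0,0.022,0],0],[[0,0,0],[0,0,0],0],[[0,0,0],[0,0,0],0],[[0,0,0],[0,0,0],0]]'
python3 -c "
from b import *
go(3.5,9,15,0)
go(3.2,6,7,0)"
```

```text
t: 25.97
ee_pos: [586.3, 60.0, 162.9]
orientation: [0.142, 1.591, -0.139]
ft_force: [0.3, -0.3, -2.1]
width: 11.9
t 25.97 F [ 0.3 -0.3 -2.1] w 11.9 | grip [33.6 -0.  60.1] heel [ 2.9  0.  11.7] edge [-16.8   0.   29.2] tilt 23.7 yaw -0.001 roll 0.001 q45 [0.01 1.05]
shift in start axes [ 0.0069 -0.      0.0006] n 0.007 turn [-0.0004  0.1516 -0.001 ] n 0.152
  shift in end axes   [ 0.0067 -0.      0.0017]
t 25.97 F [ 0.3 -0.3 -2.1] w 11.9 | grip [33.6 -0.  60.1] heel [ 2.9  0.  11.7] edge [-16.8   0.   29.2] tilt 23.7 yaw -0.001 roll 0.001 q45 [0.01 1.05]
shift in start axes [ 0.0138 -0.     -0.0002] n 0.014 turn [-0.0005  0.2912 -0.0011] n 0.291
  shift in end axes   [ 0.0133 -0.      0.0038]
```

```bash

python3 -m crank '[[[0.0017,0,0.0002],[0,0.038,0],0],[[0.0017,0,0.0002],[0,0.038,0],0],[[0.0017,0,0.0003],[0,0.038,0],0],[[0.0017,0,0.0003],[0,0.038,0],0],[[0,0,0],[0,0,0],0],[[0,0,0],[0,0,0],0],[[0,0,0],[0,0,0],0],[[0,0,0],[0,0,0],0]]'
python3 -c "
from b import *
go(3.2,6,7,0)"
```

```text
t: 26.63
ee_pos: [586.9, 60.0, 156.5]
orientation: [0.156, 1.742, -0.13]
ft_force: [-0.1, -1.2, -2.3]
width: 11.9
t 26.63 F [-0.1 -1.2 -2.3] w 11.9 | grip [41.3  0.1 52.7] heel [3.7 0.2 9.5] edge [-13.2   0.2  29.8] tilt 15.0 yaw -0.001 roll 0.001 q45 [0.04 1.22]
shift in start axes [ 0.0074 -0.0002  0.0002] n 0.007 turn [-0.0002  0.1396 -0.0014] n 0.140
  shift in end axes   [ 0.0073 -0.0002  0.0012]
```

```bash

python3 -m crank '[[[0.0014,0,0.0001],[0,0.028,0],0],[[0.0015,0,0.0001],[0,0.028,0],0],[[0.0015,0,0.0002],[0,0.028,0],0],[[0.0015,0,0.0002],[0,0.028,0],0],[[0.0014,0,0.0001],[0,0.028,0],0],[[0,0,0],[0,0,0],0],[[0,0,0],[0,0,0],0],[[0,0,0],[0,0,0],0]]'
python3 -c "
from b import *
go(3.2,4,2,0)
go(3.2,2.5,0,0)
s=vision.get_image('side'); crop(s['img'],270,150,90,100,6,'s15.png')
"
```

```text
t: 27.3
ee_pos: [586.1, 60.1, 149.2]
orientation: [0.168, 1.881, -0.122]
ft_force: [-0.2, 0.0, -2.3]
width: 12.3
t 27.30 F [-0.2  0.  -2.3] w 12.3 | grip [46.9  0.1 43.6] heel [3.6 0.2 6. ] edge [-10.2   0.1  28.5] tilt 7.0 yaw -0.001 roll 0.001 q45 [0.07 1.37]
shift in start axes [ 0.0045 -0.0002  0.0003] n 0.005 turn [-0.0002  0.087  -0.0015] n 0.087
  shift in end axes   [ 0.0044 -0.0001  0.0007]
t 27.30 F [-0.2  0.  -2.3] w 12.3 | grip [46.9  0.1 43.6] heel [3.6 0.2 6. ] edge [-10.2   0.1  28.5] tilt 7.0 yaw -0.001 roll 0.001 q45 [0.07 1.37]
shift in start axes [ 0.0069 -0.0002  0.0007] n 0.007 turn [-0.0002  0.1219 -0.0016] n 0.122
  shift in end axes   [ 0.0068 -0.0001  0.0016]
```

View pics/s15.png

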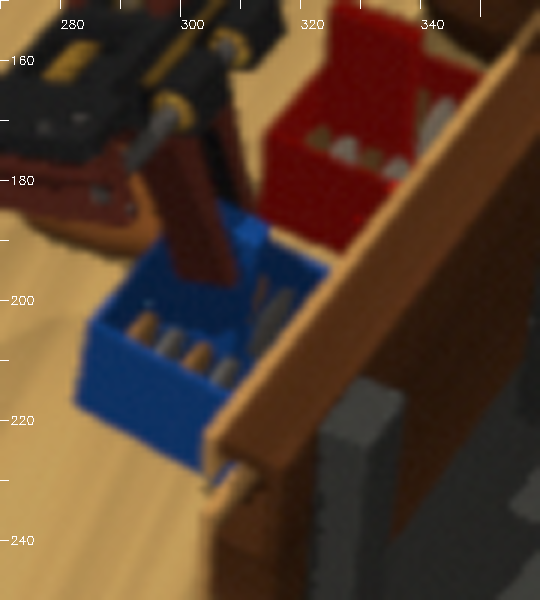

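```bash

python3 -m crank '[[[0.001,0,0],[0,0.018,0],0],[[0.001,0,0.0001],[0,0.018,0],0],[[0.0009,0,0.0001],[0,0.018,0],0],[[0.0009,0,0.0001],[0,0.018,0],0],[[0.0007,0,0.0001],[0,0.015,0],0],[[0,0,0],[0,0,0],0],[[0,0,0],[0,0,0],0],[[0,0,0],[0,0,0],0]]'
python3 -c "
from b import *
go(3.2,2.5,0,0)
"
```

```text
t: 28.02
ee_pos: [585.1, 60.2, 144.4]
orientation: [0.176, 1.969, -0.116]
ft_force: [0.6, 0.7, -3.2]
width: 11.9
t 28.02 F [ 0.6  0.7 -3.2] w 11.9 | grip [49.7  0.  37.2] heel [3.3 0.1 3.7] edge [-8.5  0.1 27.3] tilt 1.9 yaw -0.001 roll 0.001 q45 [0.08 1.46]
shift in start axes [ 0.002  -0.0001  0.0004] n 0.002 turn [-0.0003  0.0336 -0.0016] n 0.034
  shift in end axes   [ 0.002  -0.0001  0.0005]
```

```bash

python3 -m crank '[[[0.0006,0,0.0001],[0,0.011,0],0],[[0.0006,0,0.0002],[0,0.011,0],0],[[0.0005,0,0.0001],[0,0.01,0],0],[[0.0003,0,0],[0,0,0],0],[[0,0,0],[0,0,0],0],[[0,0,0],[0,0,0],0],[[0,0,0],[0,0,0],0],[[0,0,0],[0,0,0],0]]'
python3 -c "
from b import *
go(3.2,1.5,0,0)
"
```

```text
t: 28.68
ee_pos: [585.1, 60.3, 142.6]
orientation: [0.179, 1.999, -0.114]
ft_force: [2.6, -1.0, -3.3]
width: 11.8
t 28.68 F [ 2.6 -1.  -3.3] w 11.8 | grip [51.   0.1 34.8] heel [3.6 0.2 2.6] edge [-7.5  0.1 26.6] tilt 0.2 yaw -0.001 roll 0.002 q45 [0.09 1.49]
shift in start axes [ 0.0013 -0.0002  0.0001] n 0.001 turn [-0.0002  0.003  -0.0018] n 0.003
  shift in end axes   [ 0.0013 -0.0002  0.0001]
```

```bash

python3 -m crank '[[[0.0005,0,0.0002],[0,0,0],0],[[0.0005,0,0.0002],[0,0,0],0],[[0.0004,0,0.0002],[0,0,0],0],[[0,0,0],[0,0,0],0],[[0,0,0],[0,0,0],0],[[0,0,0],[0,0,0],0],[[0,0,0],[0,0,0],0],[[0,0,0],[0,0,0],0]]'
python3 -c "
from b import *
go(3.2,0.5,0,0)
"
```

```text
t: 29.35
ee_pos: [585.3, 60.3, 141.8]
orientation: [0.179, 1.999, -0.114]
ft_force: [4.6, -1.7, 4.8]
width: 12.0
t 29.35 F [ 4.6 -1.7  4.8] w 12.0 | grip [51.1  0.1 34. ] heel [3.7 0.2 1.9] edge [-7.4  0.1 25.8] tilt 0.2 yaw -0.001 roll 0.002 q45 [0.09 1.49]
shift in start axes [ 0.0015 -0.0002  0.0001] n 0.002 turn [-0.0002  0.0031 -0.0019] n 0.004
  shift in end axes   [ 0.0015 -0.0002  0.0001]
```

```bash

python3 -m crank '[[[-0.0003,0,0],[0,0,0],0],[[0,0,0],[0,0,0],0],[[0,0,0],[0,0,0],0.008],[[0,0,0],[0,0,0],0.012],[[0,0,0],[0,0,0],0.016],[[0,0,0],[0,0,0],0.022],[[0,0,0],[0,0,0],0.03],[[0,0,0],[0,0,0],0.035]]'
python3 -c "
from b import *
state()
s=vision.get_image('side'); crop(s['img'],270,150,90,100,6,'s16.png')
"
```

```text
t: 30.02
ee_pos: [583.8, 60.5, 140.8]
orientation: [0.179, 2.003, -0.114]
ft_force: [-0.8, -0.8, 0.1]
width: 31.9
t 30.02 F [-0.8 -0.8  0.1] w 31.9 | grip [49.8  0.  32.9] heel [2.3 0.1 0.9] edge [-8.7  0.1 24.9] tilt -0.0 yaw -0.001 roll 0.001 q45 [0.09 1.49]
```

View pics/s16.png

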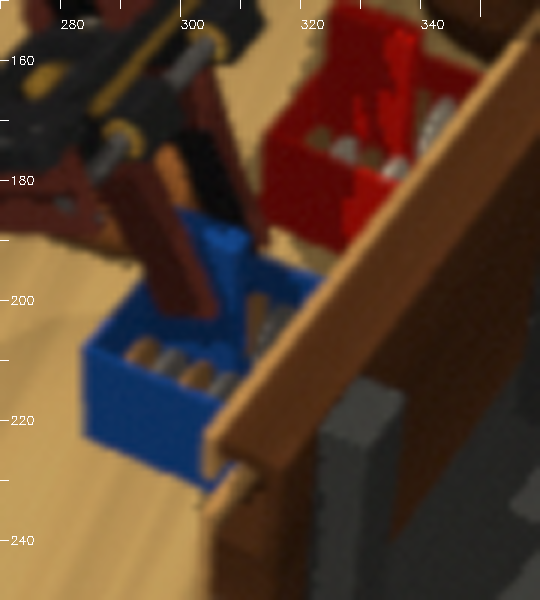

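```bash

python3 -m crank '[[[-0.004,0,0],[0,0,0],0.035],[[-0.01,0,0],[0,0,0],0.035],[[-0.018,0,0],[0,0,0],0.035],[[-0.025,0,0],[0,0,0],0.035],[[-0.03,0,0],[0,0,0],0.035],[[-0.03,0,0],[0,0,0],0.035],[[-0.025,0,0],[0,0,0],0.035],[[-0.01,0,0],[0,0,0],0.035]]'
python3 - <<'E'
from b import *
import pickle
o=ctrl.get_obs();print(o["ft_force"],o["ee_pos"])
s=vision.get_image('side'); crop(s['img'],270,150,90,100,6,'s17.png')
d=vision.get_image('wrist'); cv2.imwrite("pics/w17.png",d["img"]);pickle.dump((o,d,s),open("w17.pkl","wb"))
c=cam(d,o);cs=cam(s)
b=S+SY.apply(np.array([50,0,34])+B)
for n,P in (("ptf",(20,0,17)),("ptb",(-20,0,17)),("rim",(27.5,40,-28)),("rim2",(27.5,-40,-28)),("rimb",(-47.5,40,-28)),("rimb2",(-47.5,-40,-28)),("ubf",(27.5,40,-78))):
  X=SY.apply(P)+b; print(n,"wrist",proj(c,X)[0].round(1),"side",proj(cs,X)[0].round(1))
E
```

```text
t: 30.73
ee_pos: [650.6, 48.6, 283.6]
orientation: [0.18, 1.994, -0.113]
ft_force: [-0.2, 0.4, -0.7]
width: 34.8
[-0.23991431  0.39300017 -0.72007252] [650.57763334  48.59860161 283.5959367 ]
ptf wrist [274.4 221.4] side [296.6 183.4]
ptb wrist [274.3 179.4] side [312.3 189.9]
rim wrist [311.8 233.3] side [284.5 207.2]
rim2 wrist [236.8 233.5] side [302.  186.1]
rimb wrist [310.5 165.1] side [313.6 219.8]
rimb2 wrist [237.7 165.4] side [330.3 197.8]
ubf wrist [307.  236.7] side [284.4 222. ]
```

View pics/s17.png

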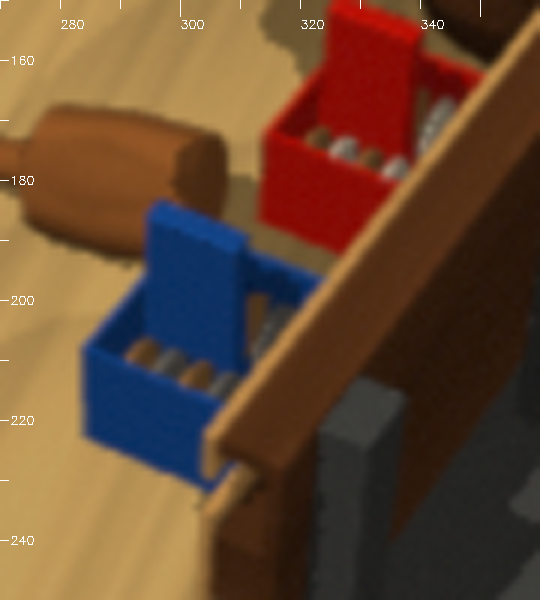

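View pics/w17.png

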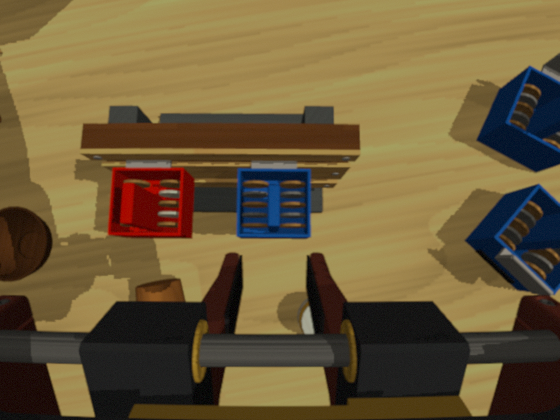

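The bin hangs level, square and free of the gripper. The side-view corners (283.5,207.5) and (284,222) are within 1 px of prediction and have not moved since release. Handing in.

```bash
python3 -c "
from workcell import workorder
print(workorder.close_job())"
```

```text
the job is handed in; nothing more can be done
None
```

The blue bin hangs in the top groove beside the red bin, released and at rest. I handed the job in at about 31 s of the 64 s allowed; no verdict is reported.

**What I did**
- **First grasp missed:** the jaws shut on air, because the fingertips sit about 32 mm short of the reported TCP in both the wrist and side views. I went lower and gripped the plate.
- **Regrasp:** I put the bin back down, letting go about 4 mm above the bench, and took it again with the fingers leaning 25°, so the arm could tip the bin 50°.
- **Hanging:** with the hook in the groove, I felt the middle slat's edge at about 7 N, roughly 2 mm above nominal. I then rotated the front down until the hook's tongue rested on the slat at about 8 N, and let go. I saw no higher contact force, though force is only read at the end of each move.

**Last checks**
- **From the arm's readings:** just before release the bin was level within 0.2° and square. Its grip was about 51 mm out from the face and 34 mm above nominal berth, with the hook's edge 7.4 mm behind the face.
- **From the cameras:** in the side view the bin's front-left corners matched prediction to about 1 px, with no movement between the release and retreat pictures. In the wrist view the front rim was about 4 px (about 3 mm) off prediction, which I did not resolve. The gripper was clear, with no force on it.
- **Not measured:** I did not remeasure the bowl, tin and mallet, but the path went clear of them and the pictures showed nothing disturbed.

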